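# Sleeve the gift trays from the revolving carousel

### The job

Box up the two or three filled gift trays that lie in the pockets of the revolving carousel: turn the carousel to bring each tray round to the front, take it out and slide it, upright and lengthwise, into an empty sleeve of its own in the loading nest until it is fully home and flush with the mouth. Leave the boxed trays lying in their bays of the nest, keep the coasters and tape rolls on the carousel, and do not disturb the gift box and the small coaster stack on the table.

Things in the scene. Friction and masses are not known exactly. Their poses are not given: they have to be found in the camera images.
- carousel_axis (a point): centre of the carousel, a grey turntable 440 mm across at the back of the table: on its axis, at pocket floor level (30 mm above the table). z up; x turns with it and points along the first of six radial ribs (every 60 deg), so the pockets' middles lie at 30, 90 .. 330 deg from x. Ribs 4 mm thick, 10 mm high (34 mm within 81 mm of the axis), hub 68 mm across and 48 mm high, rim lip 10 mm high
- carousel (a joint): turning angle of the carousel from its start, rad, positive counter-clockwise from above; no end stop, no catch; about 1 N at a post turns it and it stays where left. Each of the six ribs carries an upright turning post 208 mm from the axis: steel shank 12 mm across and on it a round black knob, 20 mm across, that spans 79 to 107 mm above the table, clear above all goods on the carousel
- nest_mid (a point): loading nest: plywood jig, 285 x 262 mm, fixed to the table right of the carousel, three bays 80 mm apart along y, an empty sleeve in each. Point: middle bay, at the line of the mouths, 11 mm above the table. x points into the sleeves, away from the robot; y to the left bay; z up. Before the mouths a 126 mm deep apron at this height, with 8 mm high lead-in cheeks 60 mm apart at each mouth, 69 mm apart 32 mm in front. Back stop 30, fences 18 mm high
- sleeve1_mouth (a point): centre of the open mouth of the left bay's sleeve: white paperboard, 124 long x 67 wide x 51 mm high, walls 3 mm, loose in its bay with 1 to 3 mm of play, back end closed. Opening 61 wide x 45 mm high, 121 mm deep inside; x points into it, y to the left, z up; the inner floor is 22.5 mm below this point, level with the apron
- sleeve2_mouth (a point): centre of the open mouth of the middle bay's sleeve: white paperboard, 124 long x 67 wide x 51 mm high, walls 3 mm, loose in its bay with 1 to 3 mm of play, back end closed. Opening 61 wide x 45 mm high, 121 mm deep inside; x points into it, y to the left, z up; the inner floor is 22.5 mm below this point, level with the apron
- sleeve3_mouth (a point): centre of the open mouth of the right bay's sleeve: white paperboard, 124 long x 67 wide x 51 mm high, walls 3 mm, loose in its bay with 1 to 3 mm of play, back end closed. Opening 61 wide x 45 mm high, 121 mm deep inside; x points into it, y to the left, z up; the inner floor is 22.5 mm below this point, level with the apron
- tray1_center (a point): centre, half-way up, of a filled gift tray: white open tray with green lining and two round tins fixed below its rim, 120 long (x) x 56 wide (y) x 40 mm high (z), about 0.18 kg, both ends alike. At the start it lies along the radius in a carousel pocket, centre 133 mm from the axis. Two or three such trays are present; an absent one reads None from the start
- tray2_center (a point): centre, half-way up, of a filled gift tray: white open tray with green lining and two round tins fixed below its rim, 120 long (x) x 56 wide (y) x 40 mm high (z), about 0.18 kg, both ends alike. At the start it lies along the radius in a carousel pocket, centre 133 mm from the axis. Two or three such trays are present; an absent one reads None from the start
- tray3_center (a point): centre, half-way up, of a filled gift tray: white open tray with green lining and two round tins fixed below its rim, 120 long (x) x 56 wide (y) x 40 mm high (z), about 0.18 kg, both ends alike. At the start it lies along the radius in a carousel pocket, centre 133 mm from the axis. Two or three such trays are present; an absent one reads None from the start
- coaster_stack: banded stack of square felt coasters, 97 x 98 x 42 mm, in a pocket of the carousel; origin under its centre
- tape_roll: clear tape roll lying flat in a pocket of the carousel, 96 mm across, 45 mm high; origin under its centre
- tape_roll_low: masking tape roll lying flat in a pocket of the carousel, 100 mm across, 25 mm high; origin under its centre
- gift_box_a: closed white gift box, 81 x 120 x 42 mm, on the table left of the work, not part of the job; origin under its centre
- coasters_small: small stack of felt coasters, 97 x 96 x 17 mm, on the table right of the nest, not part of the job; origin under its centre
There are look-alikes about, which are no part of the job. What is shaped like the part that bears sleeve3_mouth but blue is not meant.

How it is judged:
By the outcome, as a careful person would: the job done as asked, in the order asked, and still so for the second after the job is handed in, with the robot touching nothing.
Of tray1, tray2, tray3 only 2 to 3 are there at a start; the rules pass over those that are not, and their reading is None.
At some moment in a run one of tray1, tray2, tray3 may be knocked a few centimetres aside while the robot is not near it.
Once in a run the grip may slacken for a moment while it holds something.
It also fails if it takes over 210 s, if anything falls off the work surface, if the arm or the gripper's body presses on something with over 40 N, if the wrist force passes 120 N, or if a joint passes its speed limit or range.

### The arm

A 6-joint arm with a two-finger parallel gripper is mounted at the origin on a cart in front of the work surface, level with it; the furniture and walls round the work are solid. World frame = base frame: x ahead of the robot, y to its left, z up, the work surface at z = 0. Lengths are in m, angles in rad, forces in N, time in s.
With the tool pointing down it reaches from about 0.275 to 0.75 m from the base axis. Payload 10.2 kg.
Tool frame: the origin (TCP) lies at the centre of the arm's flange, where the gripper is bolted on; the fingertips stand 166 mm ahead of it and the grasp point (between the pads) lies 147 mm ahead of it (r.tips_ahead is the distance from the TCP to the fingertips, in m); x points along the fingers, y is the direction in which the jaws open and shut, and the axes are right-handed (so a half turn about x gives the same grasp; the last joint's range is limited). The gripper opens to 88 mm and grips with 3 to 60 N. Pads are 18 mm wide; open, the fingers measure 123 mm over their backs; the gripper's body (75 mm by 187 mm) begins 45 mm behind the grasp point.
Start: joints at [-1.409, 0.313, 1.498, -0, 1.331, -0.223], TCP at [0.197, -0.487, 0.405] pointing down, gripper open.
Joint ranges: [-2.94, 2.94], [-0.97, 2.17], [0.19, 2.56], [-1.23, 4.37], [0.02, 3.11], [-2.88, 2.88]. Speed limits (rad/s): [2.39, 2.39, 3.01, 3.14, 3.14, 3.14].

### API

Orientations are given as a unit quaternion [x, y, z, w].
In Python, from plant import monitor, eyes, order, r gives the robot as it stands.
- The arm moves only by the tool drive_tool, never from a script. Its argument "increments" is one flat list of numbers, 4 for each row, row after row: the shift along the tool's x, y, z in cm, then the turn about the tool's x in rad. In form: [x, y, z, roll, x, y, z, roll, ...]. A call has 1 to 8 rows; each row is the pose to reach, as a shift and turn from the pose commanded when the call began, along the tool's axes at that moment; what a row does not reach only later rows make up. A row lasts 1/10 s, in which the tool goes at most 50 mm and 8.59 degrees, less where a joint would pass 70% of its speed; a pose out of reach is approached as far as the arm can. A call with a gripper value outside its range is refused whole. "claw" is the closure, from 0 (fully open) to 1 (shut), set as the call begins (left out, the last holds). The fingers move at their own pace and stop on an object; the grip force is fixed at half the most. Time passes only in rows, so rows that repeat a pose let the fingers close. It gives the time, the measured TCP pose, the force and the opening at its end, in the units of the state.
- monitor.get_obs(): the state, without advancing time (a new reading comes with each control period).
- eyes.get_image(name): name is "scene" or "top" or "wrist"; returns a dict with "img" (384x512x3 uint8, red, green, blue), "z_map" (384x512 float32, m along the optical axis (not along the pixel's ray), 0 where there is no reading), "fx", "fy", "cx", "cy" (pixels), "rvec" (rotation vector, rad) and "tvec" (3), from world to camera coordinates, as OpenCV has them. Camera axes: x right, y down, z forward; pixel columns grow to the right and rows downward; lengths in m; the calibration is good to about 2 mm. The wrist camera is an equidistant fisheye: a pixel r from the principal point sees the ray r / f radians off the axis. A picture is of the moment at which its call begins.
- order.close_job(): hands the job in, once; it reports no verdict.
The state is a dict: "time_s": time; "joint_positions": joint angles; "qvel": joint speeds; "joint_torque": joint torques, N m; "ee_pos": TCP position; "ee_rot": TCP orientation; "wrist_force": force on the tool from outside, world axes, zero at the start; "torque": the same for the moment, N m; "finger_gap": finger opening in m.
Only numpy, scipy, OpenCV 4.12 (cv2) and the standard library are available. Lean on these libraries where they do the work, as an engineer would, in place of code of your own. Each camera call takes 0.05 s, during which the arm holds its last target.

## Working session

There is one attempt and no reset: what is moved stays moved. The work goes in short steps, Python scripts to look and compute and a tool call to move; the robot and the scene stay as the last step left them, time stands still between calls to the robot, and variables do not carry over. Pictures are saved under pics/ and viewed, and the job is handed in when it is done.

Besides the shell and the picture viewer there is one more tool, called after "Request:" by a JSON object that holds its "api" and its "payload". drive_tool: Moves the arm, as the interface text tells. Its arguments: {"type":"object","properties":{"increments":{"type":"array","items":{"type":"number"}},"claw":{"type":"number"}},"required":["increments"]}

```bash
ls; mkdir -p pics
python3 - <<'E'
from plant import monitor, eyes, order, r
import cv2
o=monitor.get_obs()
for k,v in o.items(): print(k,v)
for n in ["scene","top","wrist"]:
    d=eyes.get_image(n); cv2.imwrite(f"pics/{n}0.png",cv2.cvtColor(d["img"],cv2.COLOR_RGB2BGR))
    print(n,d["fx"],d["fy"],d["cx"],d["cy"],d["rvec"],d["tvec"])
E
```

```text
pics
time_s 0.0
joint_positions [-1.40939228e+00  3.13456894e-01  1.49841851e+00 -1.36369432e-05
  1.33100970e+00 -2.23394901e-01]
qvel [ 0.0006978   0.00143994 -0.00029568 -0.00070542 -0.00095154  0.00012994]
joint_torque [ 9.74334143e-04 -4.02213979e+01 -2.52270252e+01  6.94853906e-02
  3.53069790e-02 -8.75026217e-05]
ee_pos [ 0.19705532 -0.48657855  0.4041644 ]
ee_rot [ 0.69406854  0.13566714 -0.69404958  0.13475339]
wrist_force [ 0.63031428 -0.60264701  1.12675534]
torque [-0.01539734 -0.00616513  0.0188815 ]
finger_gap 0.08806273334333915
scene 372.1283696689206 372.1283696689206 251.8025215480692 194.50969184631228 [ 1.29710487 -2.27322342  0.94022519] [0.18536601 0.43165388 1.14995038]
top 440.34149364072874 440.34149364072874 252.19260419938843 192.37242492820877 [ 2.17028219 -2.20321602  0.07242091] [-0.10205124  0.57898613  1.91441697]
wrist 297.3186396354542 297.3186396354542 257.48339577482574 194.9917169924357 [-2.41085171  1.62464309  0.22603939] [-0.52331397 -0.03729624  0.38888032]
```

View pics/scene0.png

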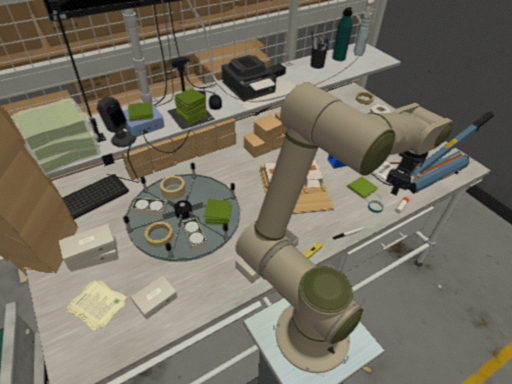

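View pics/top0.png

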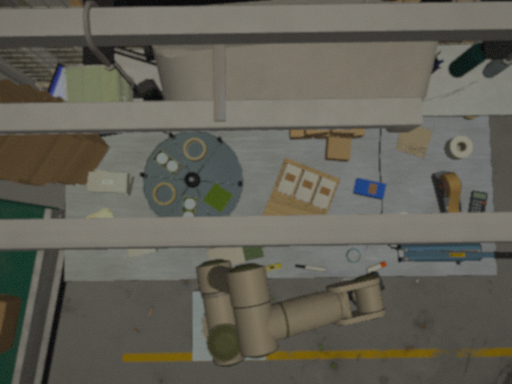

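View pics/wrist0.png

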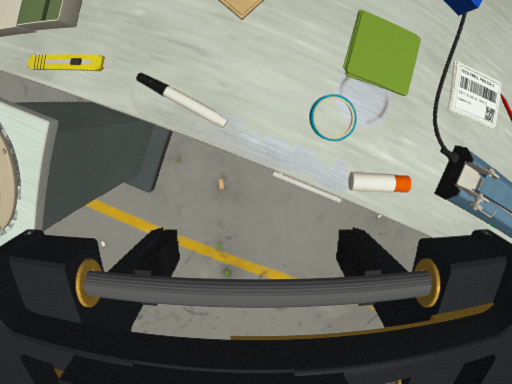

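```bash
cat > h.py <<'E'
from plant import monitor, eyes, order, r
import cv2, numpy as np
from scipy.spatial.transform import Rotation as R
def cam(n):
    d=eyes.get_image(n); d["bgr"]=cv2.cvtColor(d["img"],cv2.COLOR_RGB2BGR); d["n"]=n
    d["R"]=cv2.Rodrigues(np.array(d["rvec"],float))[0]; d["C"]=-d["R"].T@np.array(d["tvec"]).ravel(); return d
def ray(d,uv):
    uv=np.atleast_2d(np.array(uv,float)); x=(uv[:,0]-d["cx"])/d["fx"]; y=(uv[:,1]-d["cy"])/d["fy"]
    if d["n"]=="wrist":
        th=np.hypot(x,y); s=np.where(th>1e-9,np.sin(th)/np.maximum(th,1e-9),1); v=np.c_[x*s,y*s,np.cos(th)]
    else: v=np.c_[x,y,np.ones(len(x))]
    return v@d["R"]
def onz(d,uv,z):
    v=ray(d,uv); return d["C"]+v*((z-d["C"][2])/v[:,2])[:,None]
def proj(d,P):
    P=np.atleast_2d(P); q=P@d["R"].T+np.array(d["tvec"]).ravel()
    if d["n"]=="wrist":
        rr=np.hypot(q[:,0],q[:,1]); th=np.arctan2(rr,q[:,2]); k=th/np.maximum(rr,1e-9)
        return np.c_[d["cx"]+d["fx"]*k*q[:,0],d["cy"]+d["fy"]*k*q[:,1]]
    return np.c_[d["cx"]+d["fx"]*q[:,0]/q[:,2],d["cy"]+d["fy"]*q[:,1]/q[:,2]]
def crop(d,x0,y0,x1,y1,s,name):
    cv2.imwrite("pics/"+name,cv2.resize(d["bgr"][y0:y1,x0:x1],None,fx=s,fy=s,interpolation=cv2.INTER_CUBIC))
def tcp():
    o=monitor.get_obs(); return np.array(o["ee_pos"]),R.from_quat(o["ee_rot"]),o
E
python3 - <<'E'
from h import *
d=cam("top"); crop(d,130,120,350,225,3.6,"t1.png")
p=onz(d,[[192,180],[142,180],[242,180],[190,204],[307,187]],0.04); print(p.round(3))
s=cam("scene"); crop(s,110,130,350,290,3.3,"s1.png")
print(s["C"],d["C"])
E
```

```text
[[ 0.634  0.15   0.04 ]
 [ 0.637  0.368  0.04 ]
 [ 0.631 -0.067  0.04 ]
 [ 0.53   0.16   0.04 ]
 [ 0.596 -0.349  0.04 ]]
[-0.32019015  0.43044648  1.12038636] [ 0.4476396  -0.11157778  1.94879473]
```

View pics/t1.png

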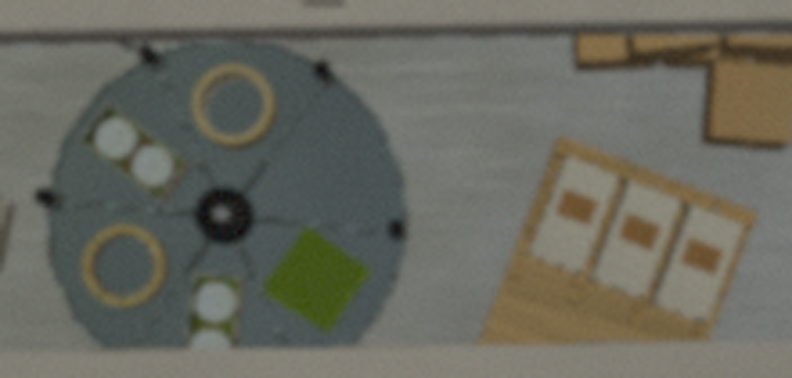

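View pics/s1.png

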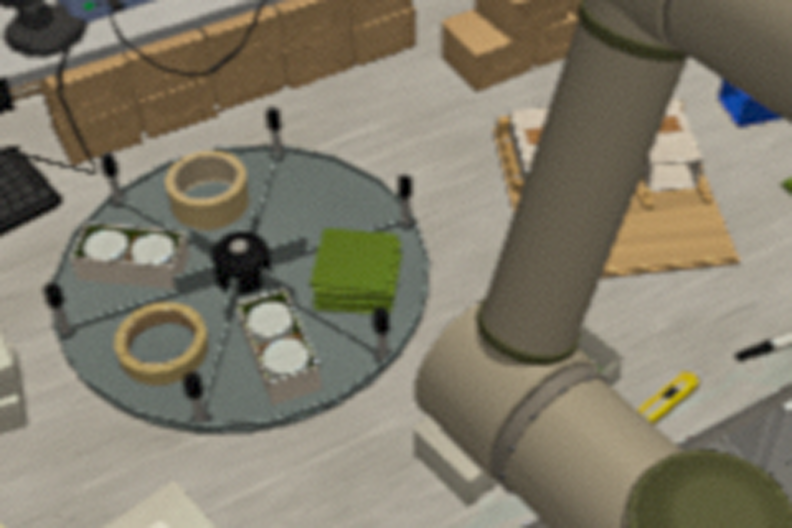

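```bash
cat >> h.py <<'E'
def wp(P,yaw=None,grasp=True,flip=True):
    """P: world target (grasp point if grasp), yaw: world angle of tool y axis (mod pi). prints tool-frame shift cm and roll"""
    p,Rt,o=tcp(); P=np.array(P,float)
    M=Rt.as_matrix(); 
    if grasp: P=P+np.array([0,0,0.147])
    dv=M.T@(P-p)*100
    y=M[:,1]; cy=np.arctan2(y[1],y[0]); roll=0
    if yaw is not None:
        dy=(yaw-cy); dy=(dy+np.pi/2)%np.pi-np.pi/2 if flip else (dy+np.pi)%(2*np.pi)-np.pi
        roll=-dy  # tool x down
    print("shift cm",dv.round(2),"roll",round(roll,3),"| q6",round(o["joint_positions"][5],2),"->",round(o["joint_positions"][5],2))
    return dv,roll
def st():
    p,Rt,o=tcp(); M=Rt.as_matrix()
    print("t",round(o["time_s"],2),"grasp",(p+0.147*M[:,0]).round(4),"x",M[:,0].round(3),"yaw_y",round(np.degrees(np.arctan2(M[1,1],M[0,1])),2),"F",np.round(o["wrist_force"],1),"gap",round(o["finger_gap"],4),"q",np.round(o["joint_positions"],2))
E
python3 - <<'E'
from h import *
st(); d=cam("wrist"); p,Rt,o=tcp(); print("cam in tool",Rt.inv().apply(d["C"]-p), Rt.inv().as_matrix()@d["R"].T)
for P in [(0.40,-0.25,0.25),(0.42,0.12,0.25)]: wp(P,np.radians(90))
E
```

```text
t 0.25 grasp [ 0.197  -0.4865  0.2575] x [-0.     0.001 -1.   ] yaw_y -67.95 F [ 0.  -0.5 -0.2] gap 0.088 q [-1.41  0.31  1.5  -0.    1.33 -0.22]
cam in tool [ 0.0208261  -0.00087784 -0.06906445] [[ 8.90060677e-04 -2.70461134e-01  9.62730483e-01]
 [ 9.99999569e-01 -1.42299591e-05 -9.28514220e-04]
 [ 2.64826625e-04  9.62730894e-01  2.70461005e-01]]
shift cm [  0.76 -14.31 -27.69] roll 0.385 | q6 -0.22 -> -0.22
shift cm [  0.78 -47.85 -43.43] roll 0.385 | q6 -0.22 -> -0.22
```

Request:
{"api": "drive_tool", "payload": {"increments": [0,-14,-28,0.385,0,-14,-28,0.385,0,-14,-28,0.385,0,-14,-28,0.385,0,-14,-28,0.385,0,-14,-28,0.385,0,-14,-28,0.385,0,-14,-28,0.385]}}

```text
time_s: 1.1
ee_pos: [0.4051, -0.25, 0.4047]
ee_rot: [0.707, 0.001, -0.707, 0.001]
wrist_force: [0.2, 0.1, 0.6]
finger_gap: 0.0882
```

Run:
```python
from h import *
st(); d=cam("wrist"); crop(d,0,0,512,384,1.5,"w1.png")
d=cam("scene"); crop(d,110,130,350,290,3.3,"s2.png")
```

```text
t 1.1 grasp [ 0.4052 -0.25    0.2577] x [ 0.  0. -1.] yaw_y -89.8 F [0.2 0.1 0.6] gap 0.0882 q [-0.8   0.2   1.64  0.    1.3   0.77]
```

View pics/w1.png

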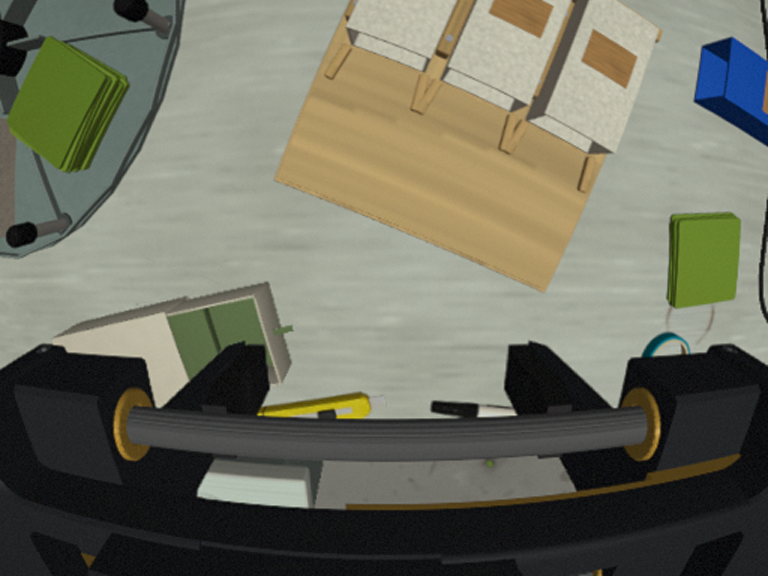

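Run:
```python
from h import *
d=cam("wrist"); crop(d,170,0,450,205,2.85,"w2.png")
s=0.6667
ap=np.array([[275,181],[545,292]])/1.5
print("apron corners",onz(d,ap,0.011))
```

```text
apron corners [[ 0.46544559 -0.15705722  0.011     ]
 [ 0.36815166 -0.39498658  0.011     ]]
```

View pics/w2.png

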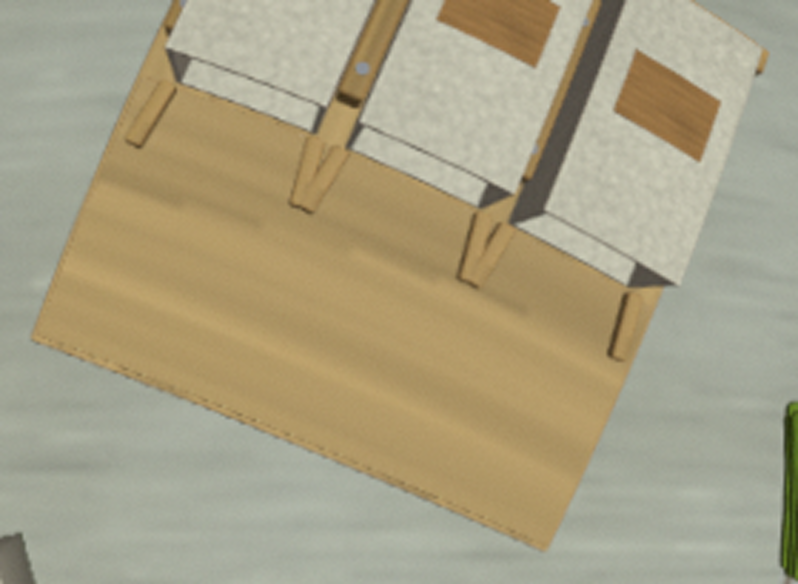

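Run:
```python
from h import *
d=cam("wrist"); c=lambda a: np.array(a,float)/2.85+[170,0]
ap=onz(d,c([[35,335],[545,545]]),0.011); print("apron",ap,np.linalg.norm(ap[1]-ap[0]))
tops=onz(d,c([[166,48],[326,106],[361,124],[517,193],[545,212],[680,285]]),0.059)
print("tops",tops.round(4),[np.linalg.norm(tops[i+1]-tops[i]) for i in (0,2,4)])
# bottom mouth line (apron meets sleeve inner floor)
bl=onz(d,c([[180,86],[312,130],[355,150],[480,205],[515,226],[630,285]]),0.011)
print("botline",bl.round(4))
for P in (tops,bl,ap):
    v=np.polyfit(P[:,1],P[:,0],1); print("mouth dir deg",np.degrees(np.arctan(v[0])), v)
mid=tops.reshape(3,2,3).mean(1); print(mid, "z", [d["z_map"][int(v),int(u)] for u,v in c([[100,250]])])
m=(mid-mid[1])[:,:2]; print(np.linalg.norm(m,axis=1))
```

```text
apron [[ 0.46933546 -0.1562836   0.011     ]
 [ 0.37253236 -0.39179573  0.011     ]] 0.25463071686403205
tops [[ 0.5824 -0.2199  0.059 ]
 [ 0.5579 -0.2807  0.059 ]
 [ 0.5511 -0.294   0.059 ]
 [ 0.5273 -0.3557  0.059 ]
 [ 0.5206 -0.3674  0.059 ]
 [ 0.4965 -0.4289  0.059 ]] [np.float64(0.06560727129137404), np.float64(0.06607268474601584), np.float64(0.06607540981883644)]
botline [[ 0.58   -0.2214  0.011 ]
 [ 0.5592 -0.2788  0.011 ]
 [ 0.5505 -0.2975  0.011 ]
 [ 0.5284 -0.3536  0.011 ]
 [ 0.52   -0.37    0.011 ]
 [ 0.4975 -0.4279  0.011 ]]
mouth dir deg 22.376487871030932 [0.41169026 0.67286822]
mouth dir deg 21.994898977761935 [0.40392267 0.67049565]
mouth dir deg 22.34424882438146 [0.41103237 0.53357308]
[[ 0.57016548 -0.25028593  0.059     ]
 [ 0.53916665 -0.32485555  0.059     ]
 [ 0.50857312 -0.39816166  0.059     ]] z [np.float32(0.3486902)]
[0.08075615 0.         0.07943393]
```

Request:
{"api": "drive_tool", "payload": {"increments": [-4,-37,-1,0,-4,-37,-1,0,-4,-37,-1,0,-4,-37,-1,0,-4,-37,-1,0,-4,-37,-1,0,-4,-37,-1,0,-4,-37,-1,0]}}

```text
time_s: 2.1
ee_pos: [0.4138, 0.1202, 0.4453]
ee_rot: [0.707, 0.0, -0.707, 0.0]
wrist_force: [0.7, 0.3, -0.5]
finger_gap: 0.0881
```

Run:
```python
from h import *
st(); d=cam("wrist"); crop(d,0,0,512,384,1.5,"w3.png")
```

```text
t 2.1 grasp [0.4139 0.1203 0.2983] x [ 0.001  0.    -1.   ] yaw_y -89.95 F [ 0.7  0.3 -0.5] gap 0.0881 q [0.01 0.07 1.69 0.   1.38 1.58]
```

View pics/w3.png

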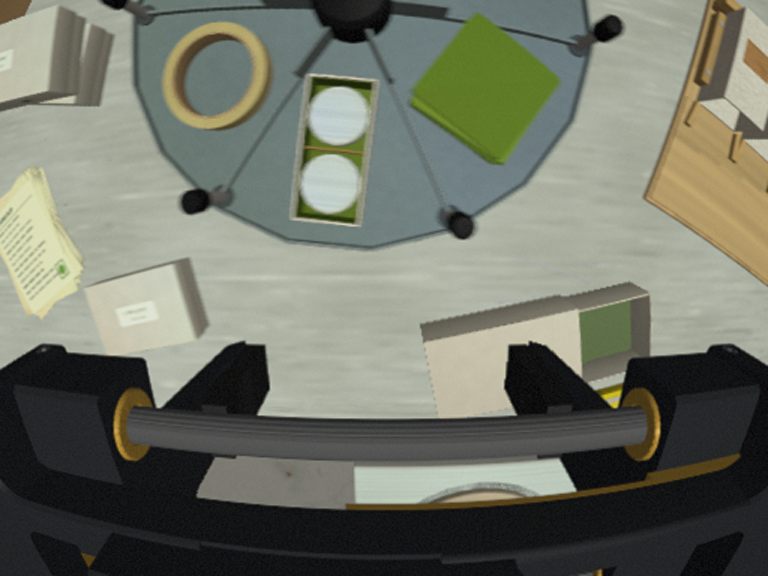

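```bash
cat >> h.py <<'E'
def rect(P):
    P=P[:,:2]; (c,sz,a)=cv2.minAreaRect(np.float32(P*1000)); 
    d=(P[3]+P[2]-P[0]-P[1]); print("center",P.mean(0).round(4),"long dir deg",np.degrees(np.arctan2(d[1],d[0])).round(1),"edges mm",[round(1000*np.linalg.norm(P[(i+1)%4]-P[i]),1) for i in range(4)])
    return P.mean(0),np.arctan2(d[1],d[0])
E
python3 - <<'E'
from h import *
d=cam("wrist")
P=onz(d,np.array([[306,73],[379,79],[362,227],[289,220]])/1.5,0.07)
c,a=rect(P)
posts=onz(d,np.array([[196,202],[460,224],[607,27]])/1.5,0.107); print("knobs",posts.round(4))
# circle fit with r=.208
from scipy.optimize import least_squares
s=least_squares(lambda q:np.hypot(posts[:,0]-q[0],posts[:,1]-q[1])-.208,[.634,.15]); print(s.x,s.fun)
print(np.degrees(np.arctan2(posts[:,1]-s.x[1],posts[:,0]-s.x[0]))%360, np.linalg.norm(c-s.x), np.degrees(np.arctan2(*(c-s.x)[::-1]))%360)
wp([*c,0.12],a+np.pi/2)
E
```

```text
center [0.5005 0.1646] long dir deg 173.2 edges mm [np.float64(58.2), np.float64(119.8), np.float64(59.7), np.float64(120.3)]
knobs [[ 0.4643  0.2662  0.107 ]
 [ 0.445   0.0694  0.107 ]
 [ 0.6066 -0.0474  0.107 ]]
[0.63741866 0.15568942] [-0.00260693  0.0028346  -0.00259173]
[147.45705371 204.15765261 261.37350121] 0.13724135027802334 176.296742314363
shift cm [17.8  -4.5  -8.64] roll 0.122 | q6 1.58 -> 1.58
```

Request:
{"api": "drive_tool", "payload": {"increments": [15,-4.5,-8.6,0.1,15,-4.5,-8.6,0.1,15,-4.5,-8.6,0.1,15,-4.5,-8.6,0.1,15,-4.5,-8.6,0.1,15,-4.5,-8.6,0.1,15,-4.5,-8.6,0.1]}}

```text
time_s: 2.9
ee_pos: [0.5001, 0.1621, 0.2964]
ee_rot: [0.707, -0.036, -0.705, -0.036]
wrist_force: [-0.4, 0.2, 0.5]
finger_gap: 0.0883
```

Run:
```python
from h import *
st(); d=cam("wrist"); crop(d,0,0,512,384,1.5,"w4.png")
```

```text
t 2.9 grasp [0.5004 0.1622 0.1494] x [ 0.002  0.    -1.   ] yaw_y -95.81 F [-0.4  0.2  0.5] gap 0.0883 q [ 0.09  0.43  1.64 -0.    1.07  1.76]
```

View pics/w4.png

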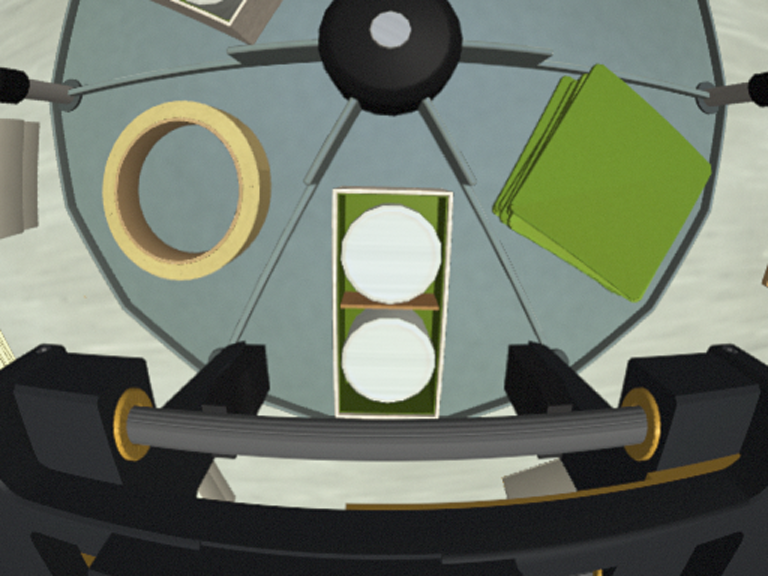

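Run:
```python
from h import *
d=cam("wrist")
P=onz(d,np.array([[332,188],[453,191],[438,417],[335,415]])/1.5,0.07)
c,a=rect(P)
hub=onz(d,[[390/1.5,30/1.5]],0.078); print("hub",hub)
wp([*c,0.063],a+np.pi/2)
```

```text
center [0.5016 0.1615] long dir deg 172.9 edges mm [np.float64(55.8), np.float64(118.1), np.float64(55.3), np.float64(118.1)]
hub [[0.63291436 0.14801634 0.078     ]]
shift cm [ 8.64  0.1  -0.15] roll 0.024 | q6 1.76 -> 1.76
```

Request:
{"api": "drive_tool", "payload": {"increments": [4,0.1,0,0.02,7,0.1,0,0.02,8.6,0.1,0,0.02,8.6,0.1,0,0.02]}}

```text
time_s: 3.4
ee_pos: [0.4995, 0.162, 0.2079]
ee_rot: [-0.705, 0.043, 0.707, 0.042]
wrist_force: [0.4, 0.1, 0.4]
finger_gap: 0.0882
```

Request:
{"api": "drive_tool", "payload": {"increments": [0,0,0,0,0,0,0,0,0,0,0,0,0,0,0,0,0,0,0,0,0,0,0,0,0,0,0,0], "claw": 0.9}}

```text
time_s: 4.1
ee_pos: [0.5002, 0.1622, 0.2093]
ee_rot: [0.706, -0.042, -0.706, -0.042]
wrist_force: [-1.7, -0.6, 6.0]
finger_gap: 0.0557
```

Request:
{"api": "drive_tool", "payload": {"increments": [-1,0,0,0,-4,0,0,0,-8,0,0,0,-11,0,0,0,-11,0,0,0]}}

```text
time_s: 4.6
ee_pos: [0.5004, 0.1624, 0.3228]
ee_rot: [0.708, -0.042, -0.703, -0.043]
wrist_force: [-0.6, 0.1, -2.3]
finger_gap: 0.0555
```

Run:
```python
from h import *
st(); d=cam("wrist"); crop(d,0,0,512,384,1.5,"w5.png")
```

```text
t 4.6 grasp [0.5015 0.1625 0.1758] x [ 0.007  0.001 -1.   ] yaw_y -96.88 F [-0.6  0.1 -2.3] gap 0.0555 q [0.09 0.39 1.61 0.   1.13 1.78]
```

View pics/w5.png

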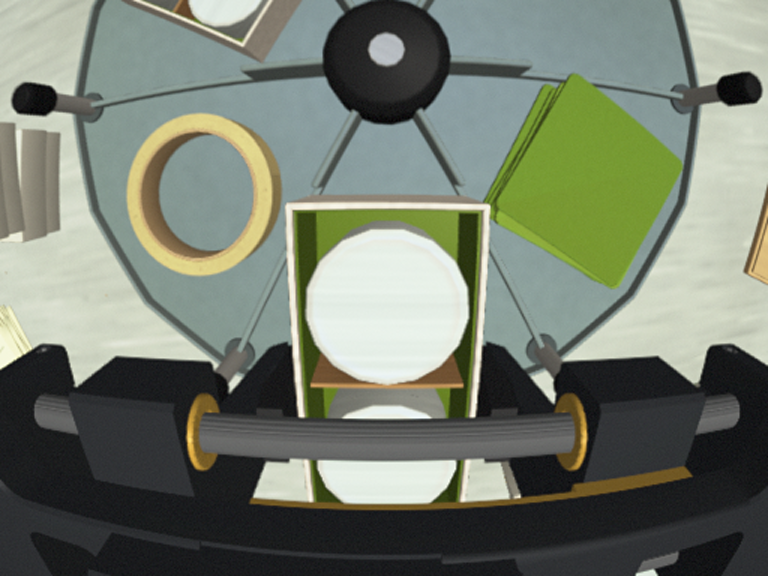

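```bash
cat >> h.py <<'E'
U=np.array([np.cos(np.radians(-22.2)),np.sin(np.radians(-22.2))])
MID={1:np.array([.5702,-.2503]),2:np.array([.5392,-.3249]),3:np.array([.5086,-.3982])}
def bay(n,s,lat,z,yaw=-112.2): 
    V=np.array([-U[1],U[0]]); q=MID[n]+s*U+lat*V; return wp([*q,z],np.radians(yaw),flip=False)
E
python3 - <<'E'
from h import *
bay(2,-.10,0,.12)
E
```

```text
shift cm [ 5.28 45.26 -0.07] roll 0.267 | q6 1.78 -> 1.78
```

Request:
{"api": "drive_tool", "payload": {"increments": [0,3,0,0.03,0,7,0,0.06,0,11,0,0.1,0,15,0,0.14,0,19,0,0.18,0,23,0,0.22,1,27,0,0.26,1,31,0,0.267]}}

```text
time_s: 5.45
ee_pos: [0.4618, -0.1468, 0.3062]
ee_rot: [-0.692, 0.136, 0.695, 0.137]
wrist_force: [0.9, 0.2, -0.6]
finger_gap: 0.0561
```

Run:
```python
from h import *
st(); bay(2,-.10,0,.10)
```

```text
t 5.45 grasp [ 0.4612 -0.1464  0.1592] x [-0.004  0.003 -1.   ] yaw_y -112.26 F [ 0.9  0.2 -0.6] gap 0.0561 q [-0.55  0.33  1.75  0.    1.07  1.41]
shift cm [ 5.89 13.57 -3.93] roll -0.001 | q6 1.41 -> 1.41
```

Request:
{"api": "drive_tool", "payload": {"increments": [1,3,-1,0,3,7,-2,0,5,11,-3,0,6,13.5,-3.9,0,6,13.5,-3.9,0,6,13.5,-3.9,0]}}

```text
time_s: 6.05
ee_pos: [0.4476, -0.285, 0.2473]
ee_rot: [-0.693, 0.136, 0.695, 0.137]
wrist_force: [-0.3, 0.4, -2.0]
finger_gap: 0.0554
```

Run:
```python
from h import *
st(); bay(2,-.10,0,.0445);d=cam("wrist"); crop(d,0,0,512,384,1.5,"w6.png")
```

```text
t 6.05 grasp [ 0.4473 -0.2846  0.1003] x [-0.002  0.002 -1.   ] yaw_y -112.24 F [-0.3  0.4 -2. ] gap 0.0554 q [-0.79  0.5   1.67  0.    0.97  1.17]
shift cm [ 5.58  0.24 -0.01] roll -0.001 | q6 1.17 -> 1.17
```

View pics/w6.png

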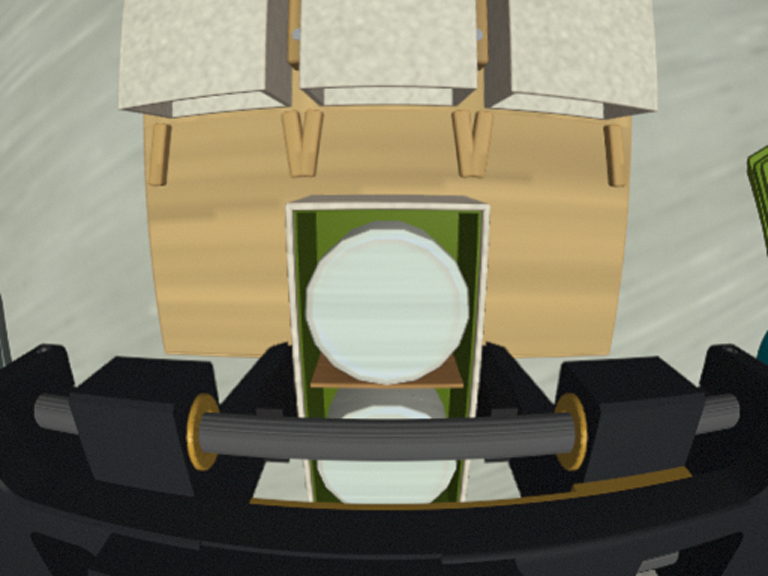

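Run:
```python
from h import *
d=cam("wrist"); p,Rt,o=tcp()
T=onz(d,np.array([[299.5,101],[477,100.5],[119.5,107],[278,107.],[498,107],[657,110]])/1.5,0.059)
B=onz(d,np.array([[304,112],[473,111]])/1.5,0.011)
C=onz(d,np.array([[321.,112],[455,112],[305,176],[475,176]])/1.5,0.019)
F=onz(d,np.array([[165,354],[611,357]])/1.5,0.011)
for n,X in (("T",T),("B",B),("C",C),("F",F)):
    L=Rt.inv().apply(X-p)*100; print(n,L.round(2))
```

```text
T [[ 18.93  -3.26  -9.55]
 [ 18.92   3.39  -9.57]
 [ 18.93 -11.2  -10.19]
 [ 18.93  -4.09  -9.37]
 [ 18.92   4.2   -9.37]
 [ 18.92  11.37 -10.07]]
B [[23.73 -3.97 -9.76]
 [23.72  4.15 -9.81]]
C [[22.93 -3.03 -9.62]
 [22.92  3.15 -9.61]
 [22.93 -3.81 -6.62]
 [22.93  4.12 -6.62]]
F [[ 23.75 -12.84   2.96]
 [ 23.73  13.03   3.16]]
```

Request:
{"api": "drive_tool", "payload": {"increments": [2,0.1,0,0,4,0.1,0,0,5.4,0.1,0,0,5.4,0.1,0,0,5.4,0.1,0,0]}}

```text
time_s: 6.65
ee_pos: [0.448, -0.2856, 0.1953]
ee_rot: [0.694, -0.136, -0.694, -0.136]
wrist_force: [0.4, 0.1, -2.6]
finger_gap: 0.0557
```

Request:
{"api": "drive_tool", "payload": {"increments": [0,0,-1,0,0,0,-2,0,0,0,-3,0,0,0,-3.6,0,0,0,-3.6,0]}}

```text
time_s: 7.15
ee_pos: [0.4814, -0.2998, 0.1955]
ee_rot: [0.694, -0.136, -0.693, -0.136]
wrist_force: [-0.6, -0.4, -1.7]
finger_gap: 0.0555
```

Run:
```python
from h import *
st(); bay(2,-.10,0,.0445);d=cam("wrist"); crop(d,0,0,512,384,1.5,"w7.png")
```

```text
t 7.15 grasp [ 0.4816 -0.2999  0.0485] x [ 0.001 -0.001 -1.   ] yaw_y -112.15 F [-0.6 -0.4 -1.7] gap 0.0555 q [-0.76  0.65  1.58  0.    0.91  1.19]
shift cm [0.39 0.14 3.7 ] roll 0.001 | q6 1.19 -> 1.19
```

View pics/w7.png

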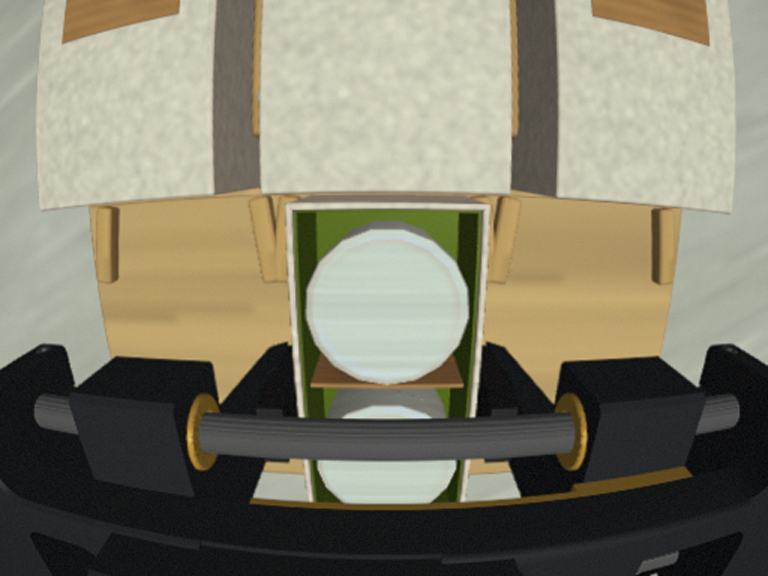

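Request:
{"api": "drive_tool", "payload": {"increments": [0.4,0,0,0,0.4,0,0,0]}}

```text
time_s: 7.4
ee_pos: [0.4807, -0.2997, 0.1905]
ee_rot: [-0.694, 0.136, 0.694, 0.136]
wrist_force: [0.1, 0.5, -1.1]
finger_gap: 0.0558
```

Request:
{"api": "drive_tool", "payload": {"increments": [0,0,-0.8,0,0,0,-1.6,0,0,0,-2.4,0,0,0,-3.2,0,0,0,-3.5,0,0,0,-3.5,0]}}

```text
time_s: 8.0
ee_pos: [0.5137, -0.3131, 0.1905]
ee_rot: [-0.694, 0.136, 0.694, 0.136]
wrist_force: [0.1, -0.1, -2.1]
finger_gap: 0.0557
```

Run:
```python
from h import *
st(); bay(2,-.10,0,.0445);d=cam("wrist"); crop(d,0,0,512,384,1.5,"w8.png")
```

```text
t 8.0 grasp [ 0.5137 -0.3131  0.0435] x [-0.  0. -1.] yaw_y -112.18 F [ 0.1 -0.1 -2.1] gap 0.0557 q [-0.74  0.71  1.47 -0.    0.96  1.22]
shift cm [-0.1   0.13  7.19] roll 0.0 | q6 1.22 -> 1.22
```

View pics/w8.png

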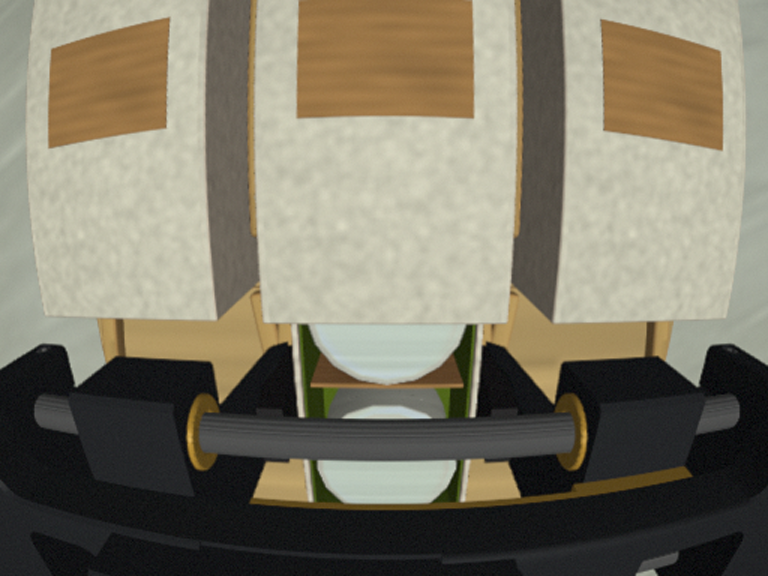

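Request:
{"api": "drive_tool", "payload": {"increments": [0,0,0,0,0,0,0,0,0,0,0,0,0,0,0,0], "claw": 0.1}}

```text
time_s: 8.45
ee_pos: [0.5133, -0.313, 0.1909]
ee_rot: [0.694, -0.136, -0.694, -0.136]
wrist_force: [0.1, -1.0, 0.2]
finger_gap: 0.0791
```

Request:
{"api": "drive_tool", "payload": {"increments": [-4,0,0,0,-6.5,0,0,0,-6.5,0,4,0,-6.5,0,8.7,0,-6.5,0,8.7,0,-6.5,0,8.7,0]}}

```text
time_s: 9.05
ee_pos: [0.4325, -0.2802, 0.2562]
ee_rot: [0.694, -0.136, -0.694, -0.136]
wrist_force: [0.6, -0.6, 0.7]
finger_gap: 0.0792
```

Request:
{"api": "drive_tool", "payload": {"increments": [0,0,0,0,0,0,0,0,0,0,0,0,0,0,0,0,0,0,0,0,0,0,0,0], "claw": 1}}

```text
time_s: 9.65
ee_pos: [0.4329, -0.2802, 0.2557]
ee_rot: [-0.694, 0.136, 0.694, 0.136]
wrist_force: [-0.4, -0.1, 0.2]
finger_gap: 0.0333
```

Run:
```python
from h import *
st(); d=cam("wrist"); crop(d,0,0,512,384,1.5,"w9.png")
```

```text
t 9.65 grasp [ 0.4329 -0.2802  0.1087] x [-0.  0. -1.] yaw_y -112.18 F [-0.4 -0.1  0.2] gap 0.0333 q [-0.8   0.46  1.71 -0.    0.97  1.16]
```

View pics/w9.png

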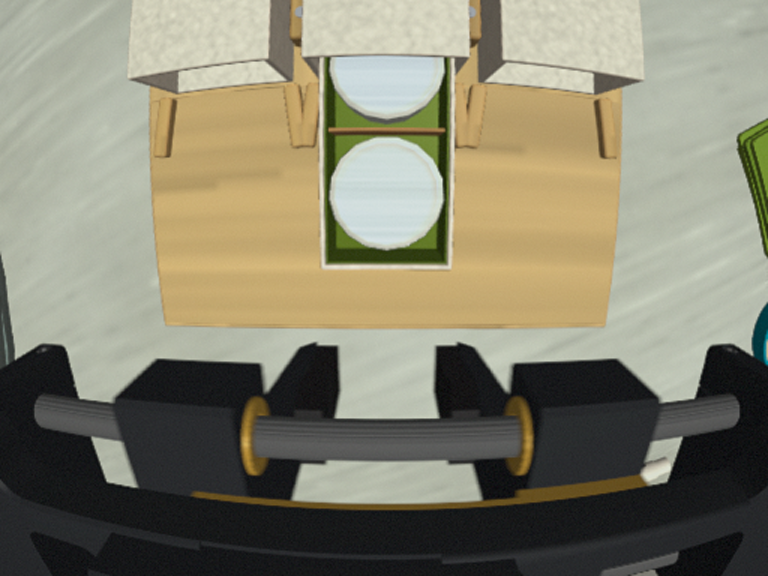

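Request:
{"api": "drive_tool", "payload": {"increments": [3,0,0,0,6.2,0,0,0,6.8,0,0,0,6.8,0,0,0], "claw": 0.88}}

```text
time_s: 10.1
ee_pos: [0.4328, -0.2801, 0.1875]
ee_rot: [-0.693, 0.136, 0.694, 0.136]
wrist_force: [0.0, 0.4, 0.6]
finger_gap: 0.0105
```

Run:
```python
from h import *
st(); bay(2,0,0,.0415); d=cam("wrist"); crop(d,0,0,512,384,1.5,"w10.png")
```

```text
t 10.1 grasp [ 0.4326 -0.28    0.0405] x [-0.001  0.001 -1.   ] yaw_y -112.19 F [0.  0.4 0.6] gap 0.0105 q [-0.8   0.58  1.75  0.    0.82  1.16]
shift cm [ -0.12   0.13 -11.54] roll 0.0 | q6 1.16 -> 1.16
```

View pics/w10.png

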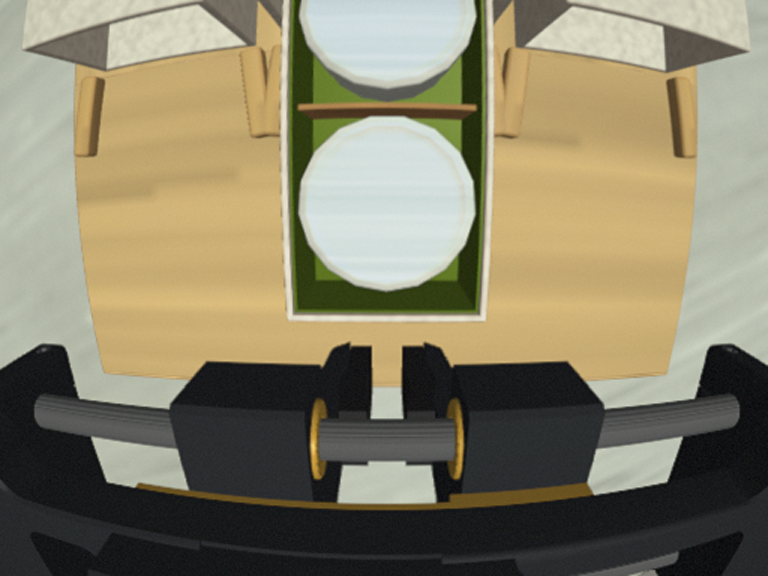

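Request:
{"api": "drive_tool", "payload": {"increments": [0,0,-1,0,0,0,-2,0,0,0,-3,0,0,0,-4,0,0,0,-5,0,0,0,-6,0,0,0,-7,0,0,0,-8,0]}}

```text
time_s: 10.95
ee_pos: [0.5075, -0.3107, 0.1896]
ee_rot: [0.695, -0.136, -0.693, -0.136]
wrist_force: [-1.4, 0.1, 0.3]
finger_gap: 0.0105
```

Request:
{"api": "drive_tool", "payload": {"increments": [0,0,-0.5,0,0,0,-1,0,0,0,-1.4,0,0,0,-1.7,0,0,0,-1.7,0]}}

```text
time_s: 11.45
ee_pos: [0.5228, -0.3169, 0.1879]
ee_rot: [0.694, -0.136, -0.694, -0.136]
wrist_force: [-0.6, -0.1, -0.4]
finger_gap: 0.0103
```

Run:
```python
from h import *
st(); bay(2,0,0,.0415); d=cam("wrist"); crop(d,0,0,512,384,1.5,"w11.png")
```

```text
t 11.45 grasp [ 0.5229 -0.3169  0.0409] x [ 0.001 -0.    -1.   ] yaw_y -112.19 F [-0.6 -0.1 -0.4] gap 0.0103 q [-0.74  0.74  1.44  0.    0.97  1.22]
shift cm [-0.06  0.12 -1.82] roll 0.0 | q6 1.22 -> 1.22
```

View pics/w11.png

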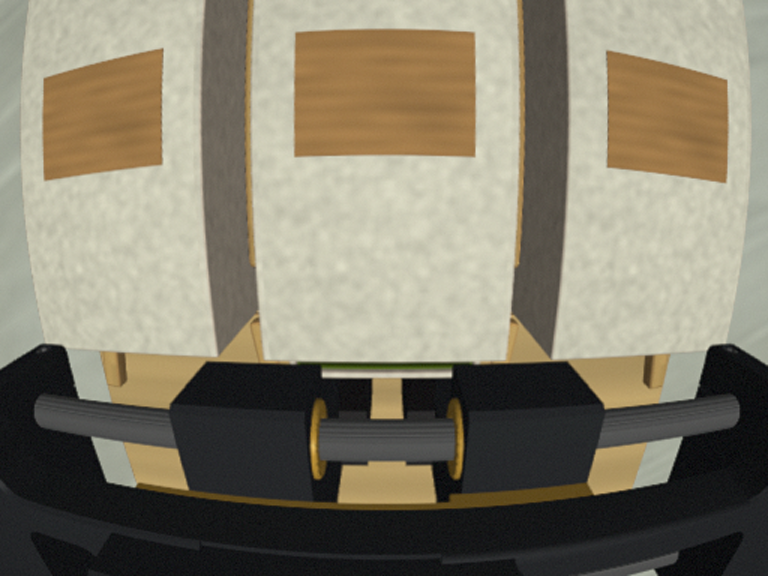

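Request:
{"api": "drive_tool", "payload": {"increments": [0,0,-0.3,0,0,0,-0.6,0,0,0,-0.6,0,0,0,-0.6,0]}}

```text
time_s: 11.9
ee_pos: [0.5282, -0.3191, 0.1877]
ee_rot: [0.694, -0.136, -0.694, -0.136]
wrist_force: [-0.5, 0.4, 0.1]
finger_gap: 0.0109
```

Request:
{"api": "drive_tool", "payload": {"increments": [0,0,-0.2,0,0,0,-0.2,0,0,0,-0.2,0]}}

```text
time_s: 12.2
ee_pos: [0.5301, -0.3198, 0.1877]
ee_rot: [0.694, -0.136, -0.694, -0.136]
wrist_force: [0.3, -0.2, 0.3]
finger_gap: 0.0105
```

Run:
```python
from h import *
st(); bay(2,0,0,.0415); d=cam("wrist"); crop(d,130,180,390,330,3,"w12.png")
```

```text
t 12.2 grasp [ 0.5301 -0.3198  0.0407] x [ 0. -0. -1.] yaw_y -112.18 F [ 0.3 -0.2  0.3] gap 0.0105 q [-0.73  0.75  1.41  0.    0.98  1.23]
shift cm [-0.08  0.13 -1.04] roll 0.0 | q6 1.23 -> 1.23
```

View pics/w12.png

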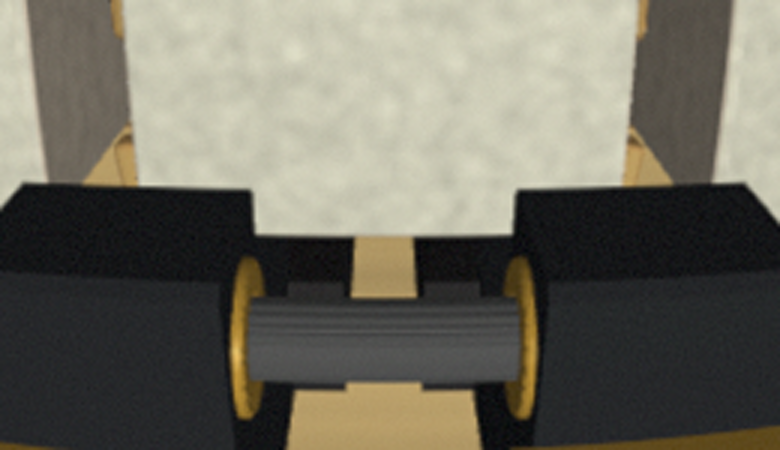

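Request:
{"api": "drive_tool", "payload": {"increments": [0,0,-0.2,0,0,0,-0.2,0,0,0,-0.2,0]}}

```text
time_s: 12.55
ee_pos: [0.5319, -0.3206, 0.1877]
ee_rot: [0.694, -0.136, -0.694, -0.136]
wrist_force: [0.4, 0.4, -0.7]
finger_gap: 0.0106
```

Request:
{"api": "drive_tool", "payload": {"increments": [0,0,-0.15,0,0,0,-0.15,0,0,0,-0.15,0]}}

```text
time_s: 12.85
ee_pos: [0.5327, -0.3209, 0.1876]
ee_rot: [-0.693, 0.136, 0.695, 0.136]
wrist_force: [-7.4, 3.3, 4.8]
finger_gap: 0.0108
```

Run:
```python
from h import *
st(); bay(2,0,0,.0415); d=cam("wrist"); crop(d,130,180,390,330,3,"w13.png")
```

```text
t 12.85 grasp [ 0.5322 -0.3206  0.0406] x [-0.003  0.002 -1.   ] yaw_y -112.18 F [-7.4  3.3  4.8] gap 0.0108 q [-0.73  0.76  1.4  -0.    0.99  1.23]
shift cm [-0.09  0.13 -0.76] roll 0.0 | q6 1.23 -> 1.23
```

View pics/w13.png

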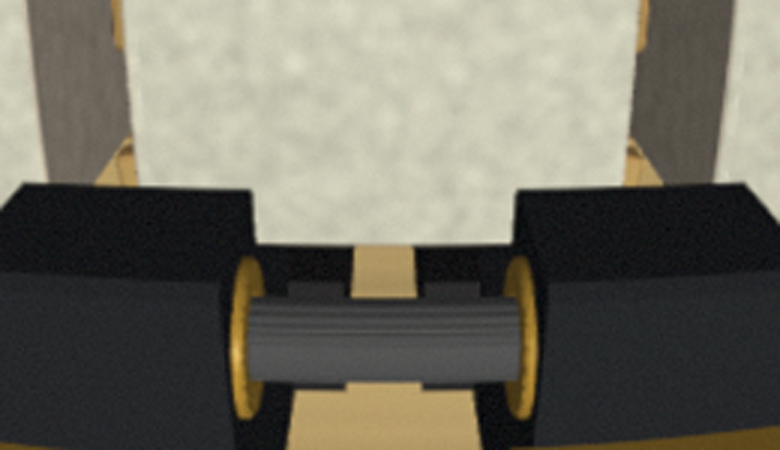

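Request:
{"api": "drive_tool", "payload": {"increments": [0,0,-0.1,0,0,0,-0.1,0]}}

```text
time_s: 13.1
ee_pos: [0.5332, -0.3211, 0.1876]
ee_rot: [-0.692, 0.135, 0.696, 0.137]
wrist_force: [-13.6, 5.3, 8.1]
finger_gap: 0.0105
```

Request:
{"api": "drive_tool", "payload": {"increments": [0,0,3,0,0,0,6,0,-4,0,10,0,-8,0,12,0,-8,0,12,0,-8,0,12,0]}}

```text
time_s: 13.7
ee_pos: [0.423, -0.2763, 0.2687]
ee_rot: [0.695, -0.137, -0.693, -0.136]
wrist_force: [0.6, -0.3, -0.4]
finger_gap: 0.0106
```

Run:
```python
from h import *
st(); d=cam("wrist"); crop(d,60,0,450,160,2,"w14.png"); d=cam("scene"); crop(d,110,120,350,290,3.3,"s14.png")
```

```text
t 13.7 grasp [ 0.4233 -0.2765  0.1217] x [ 0.002 -0.002 -1.   ] yaw_y -112.21 F [ 0.6 -0.3 -0.4] gap 0.0106 q [-0.81  0.42  1.73  0.    0.99  1.15]
```

View pics/w14.png

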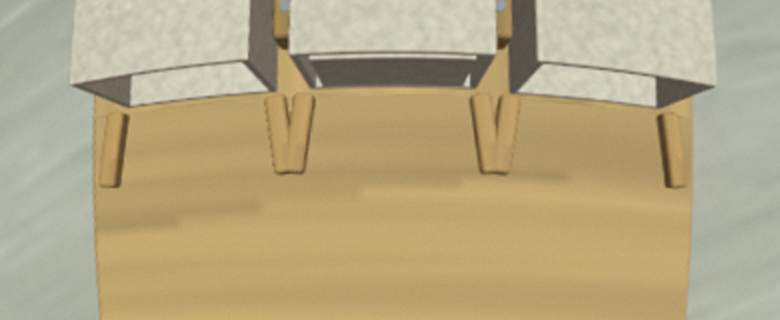

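View pics/s14.png

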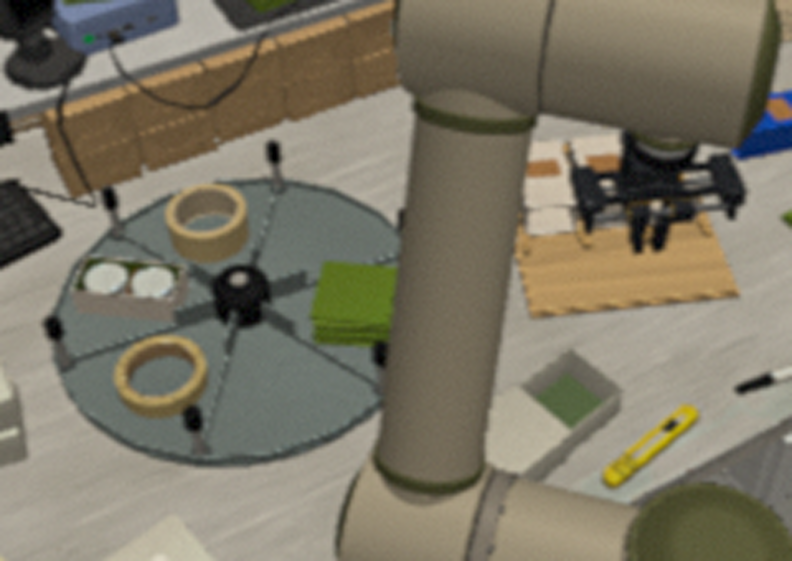

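Run:
```python
from h import *
wp([0.462,0.266,0.17],np.radians(-123.5),flip=False)
```

```text
shift cm [ -4.97 -51.68  16.89] roll 0.198 | q6 1.15 -> 1.15
```

Request:
{"api": "drive_tool", "payload": {"increments": [-5,-15,5,0.05,-5,-30,10,0.1,-5,-52,17,0.2,-5,-52,17,0.2,-5,-52,17,0.2,-5,-52,17,0.2,-5,-52,17,0.2,-5,-52,17,0.2], "claw": 0.64}}

```text
time_s: 14.6
ee_pos: [0.4513, 0.1218, 0.3071]
ee_rot: [-0.676, 0.205, 0.678, 0.204]
wrist_force: [0.3, -0.1, -0.6]
finger_gap: 0.0318
```

Request:
{"api": "drive_tool", "payload": {"increments": [0,-10,3,0,0,-15,4.5,0,0,-15,4.5,0]}}

```text
time_s: 14.9
ee_pos: [0.4952, 0.2656, 0.3066]
ee_rot: [-0.676, 0.205, 0.678, 0.204]
wrist_force: [1.2, -0.6, 1.0]
finger_gap: 0.0318
```

Run:
```python
from h import *
st(); wp([0.462,0.266,0.17],np.radians(-123.5),flip=False)
d=cam("wrist"); crop(d,0,0,512,384,1.5,"w15.png")
```

```text
t 14.9 grasp [0.4949 0.2655 0.1596] x [-0.002 -0.001 -1.   ] yaw_y -123.61 F [ 1.2 -0.6  1. ] gap 0.0318 q [ 0.28  0.49  1.51 -0.    1.14  2.44]
shift cm [-1.04  1.81  2.79] roll -0.002 | q6 2.44 -> 2.44
```

View pics/w15.png

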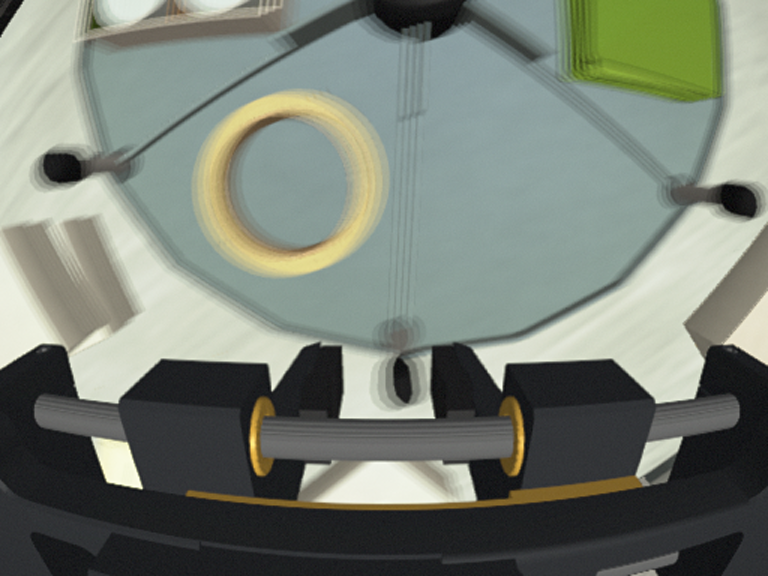

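Request:
{"api": "drive_tool", "payload": {"increments": [0,0,0,0,0,0,0,0]}}

```text
time_s: 15.15
ee_pos: [0.4949, 0.2629, 0.3067]
ee_rot: [-0.676, 0.205, 0.678, 0.204]
wrist_force: [0.2, 0.4, -0.9]
finger_gap: 0.0316
```

Run:
```python
from h import *
st(); wp([0.462,0.266,0.16],np.radians(-123.5),flip=False)
d=cam("wrist"); crop(d,0,0,512,384,1.5,"w16.png")
```

```text
t 15.15 grasp [0.4945 0.2627 0.1597] x [-0.002 -0.001 -1.   ] yaw_y -123.62 F [ 0.2  0.4 -0.9] gap 0.0316 q [ 0.28  0.48  1.52 -0.    1.14  2.44]
shift cm [-0.02  1.56  2.91] roll -0.002 | q6 2.44 -> 2.44
```

View pics/w16.png

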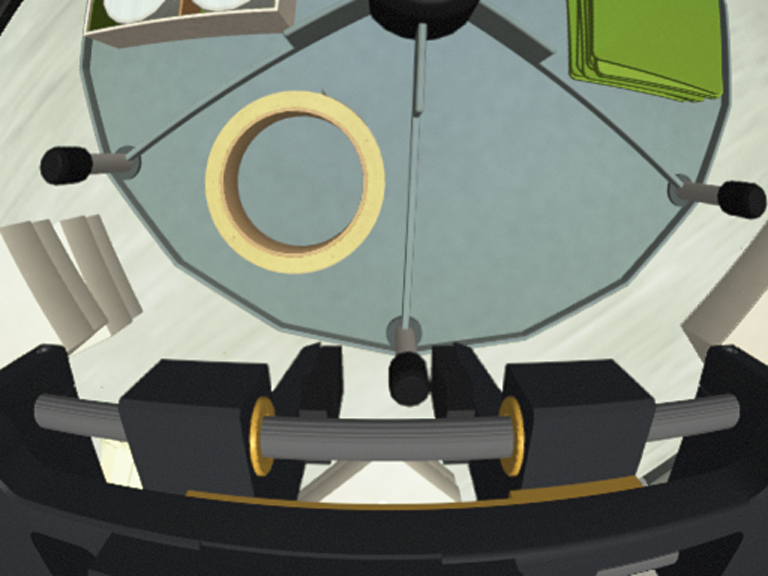

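Run:
```python
from h import *
d=cam("wrist"); p,Rt,o=tcp()
a=onz(d,np.array([[409,383],[65,166],[744,200]])/1.5,0.107); b=onz(d,np.array([[404,330],[128,161],[681,190]])/1.5,0.034)
print(a.round(4),b.round(4)); m=(a+b)/2
from scipy.optimize import least_squares
for P in(a,b,m):
    s=least_squares(lambda q:np.hypot(P[:,0]-q[0],P[:,1]-q[1])-.208,[.634,.15]); print(s.x.round(4),s.fun.round(4),np.degrees(np.arctan2(P[:,1]-s.x[1],P[:,0]-s.x[0])).round(1))
print("tool",(Rt.inv().apply(a-p)*100).round(2)[0],(Rt.inv().apply(b-p)*100).round(2)[0])
```

```text
[[0.4686 0.2673 0.107 ]
 [0.6474 0.3454 0.107 ]
 [0.449  0.073  0.107 ]] [[0.4668 0.2679 0.034 ]
 [0.6533 0.3509 0.034 ]
 [0.4432 0.064  0.034 ]]
[0.6407 0.1419] [ 0.0049 -0.0044 -0.0044] [ 143.9   88.1 -160.2]
[0.6346 0.1442] [ 0.0005 -0.0005 -0.0005] [ 143.6   84.8 -157.3]
[0.6376 0.143 ] [ 0.0027 -0.0025 -0.0025] [ 143.7   86.4 -158.7]
tool [20.06  1.    2.46] [27.36  1.04  2.64]
```

Request:
{"api": "drive_tool", "payload": {"increments": [0,1,2.6,0,0,1,2.6,0,2,1,2.6,0,4,1,2.6,0,5.6,1,2.6,0,5.6,1,2.6,0]}}

```text
time_s: 15.85
ee_pos: [0.4678, 0.2681, 0.2506]
ee_rot: [-0.676, 0.206, 0.678, 0.204]
wrist_force: [0.4, 0.0, 0.2]
finger_gap: 0.0319
```

Run:
```python
from h import *
st(); 
d=cam("wrist"); crop(d,0,0,512,384,1.5,"w17.png")
```

```text
t 15.85 grasp [0.4673 0.2679 0.1036] x [-0.003 -0.001 -1.   ] yaw_y -123.72 F [0.4 0.  0.2] gap 0.0319 q [ 0.3   0.51  1.64 -0.    0.99  2.46]
```

View pics/w17.png

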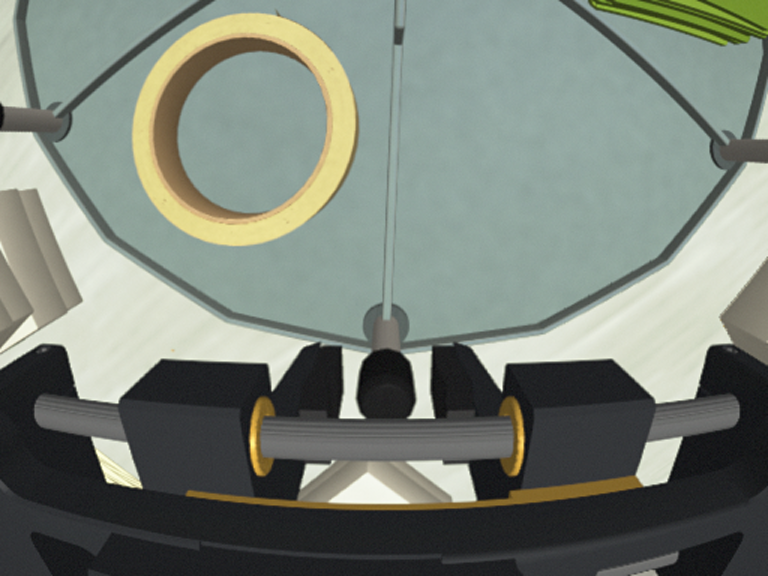

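```bash
cat >> h.py <<'E'
AX=np.array([0.634,0.148])
def arc(da,n,r=.207):
    p,Rt,o=tcp(); M=Rt.as_matrix(); g=(p+.147*M[:,0])[:2]; ph=np.arctan2(*(g-AX)[::-1]); print("phi",np.degrees(ph),"r",np.linalg.norm(g-AX))
    yaw0=np.arctan2(M[1,1],M[0,1])
    for k in range(1,n+1):
        a=ph+np.radians(da)*k/n; q=AX+r*np.array([np.cos(a),np.sin(a)])
        dv=M.T@np.array([*(q-g),0])*100; yt=a+np.pi/2; dy=(yt-yaw0+np.pi)%(2*np.pi)-np.pi
        print(dv.round(2)[1:],round(-dy,3))
E
python3 -c "
from h import *
arc(40,8)"
```

```text
phi 144.10624162461906 r 0.2050928995369248
[1.8  0.18] -0.049
[3.6  0.01] -0.136
[ 5.37 -0.31] -0.224
[ 7.11 -0.79] -0.311
[ 8.81 -1.41] -0.398
[10.44 -2.19] -0.485
[12.  -3.1] -0.573
[13.47 -4.14] -0.66
```

Request:
{"api": "drive_tool", "payload": {"increments": [0,1.8,0.1,-0.05,0,3.6,0,-0.14,0,5.4,-0.3,-0.22,0,7.1,-0.8,-0.31,0,8.8,-1.4,-0.4,0,10.4,-2.2,-0.49,0,12,-3.1,-0.57,0,13.5,-4.1,-0.66]}}

```text
time_s: 16.7
ee_pos: [0.4273, 0.133, 0.2535]
ee_rot: [0.707, 0.027, -0.706, 0.027]
wrist_force: [-0.3, 0.8, 0.0]
finger_gap: 0.0316
```

Run:
```python
from h import *
st(); arc(40,8)
d=cam("wrist"); crop(d,0,0,512,384,1.5,"w18.png")
```

```text
t 16.7 grasp [0.4276 0.133  0.1065] x [ 0.002  0.    -1.   ] yaw_y -85.66 F [-0.3  0.8  0. ] gap 0.0316 q [0.04 0.34 1.91 0.   0.89 1.53]
phi -175.84193620956893 r 0.20692470785320113
[ 1.8  -0.07] -0.084
[ 3.6 -0.3] -0.171
[ 5.36 -0.68] -0.259
[ 7.08 -1.22] -0.346
[ 8.75 -1.9 ] -0.433
[10.36 -2.73] -0.52
[11.88 -3.7 ] -0.608
[13.32 -4.79] -0.695
```

View pics/w18.png

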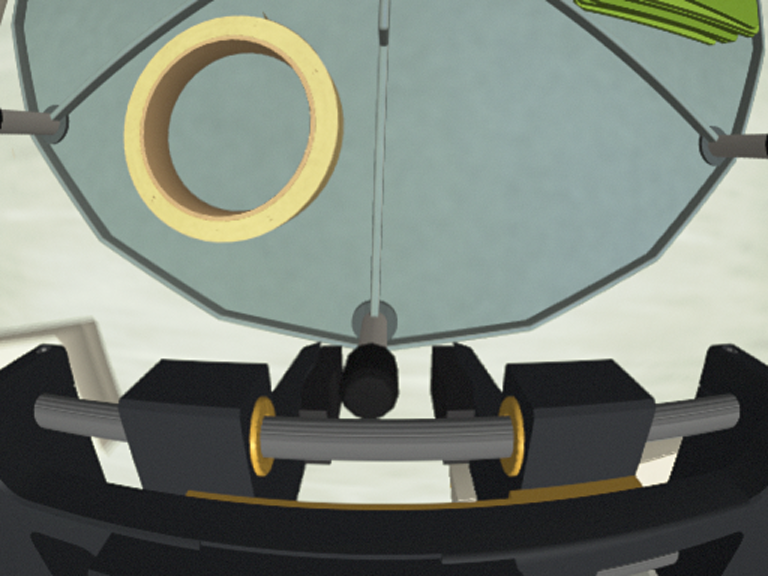

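Request:
{"api": "drive_tool", "payload": {"increments": [0,1.8,-0.1,-0.08,0,3.6,-0.3,-0.17,0,5.4,-0.7,-0.26,0,7.1,-1.2,-0.35,0,8.8,-1.9,-0.43,0,10.4,-2.7,-0.52,0,11.9,-3.7,-0.61,0,13.3,-4.8,-0.7]}}

```text
time_s: 17.55
ee_pos: [0.4851, 0.0042, 0.2531]
ee_rot: [0.655, 0.267, -0.655, 0.267]
wrist_force: [-1.1, 0.7, 0.8]
finger_gap: 0.0315
```

Run:
```python
from h import *
st(); arc(40,8)
d=cam("wrist"); crop(d,0,0,512,384,1.5,"w19.png")
d=cam("scene"); crop(d,110,120,350,290,3.3,"s19.png")
```

```text
t 17.55 grasp [0.4853 0.0041 0.1061] x [ 0.001 -0.    -1.   ] yaw_y -45.65 F [-1.1  0.7  0.8] gap 0.0315 q [-0.23  0.41  1.8   0.    0.93  0.56]
phi -135.9524146271014 r 0.20693721329857753
[ 1.8  -0.06] -0.082
[ 3.6  -0.29] -0.169
[ 5.36 -0.67] -0.257
[ 7.09 -1.2 ] -0.344
[ 8.76 -1.89] -0.431
[10.36 -2.71] -0.518
[11.89 -3.67] -0.606
[13.33 -4.77] -0.693
```

View pics/w19.png

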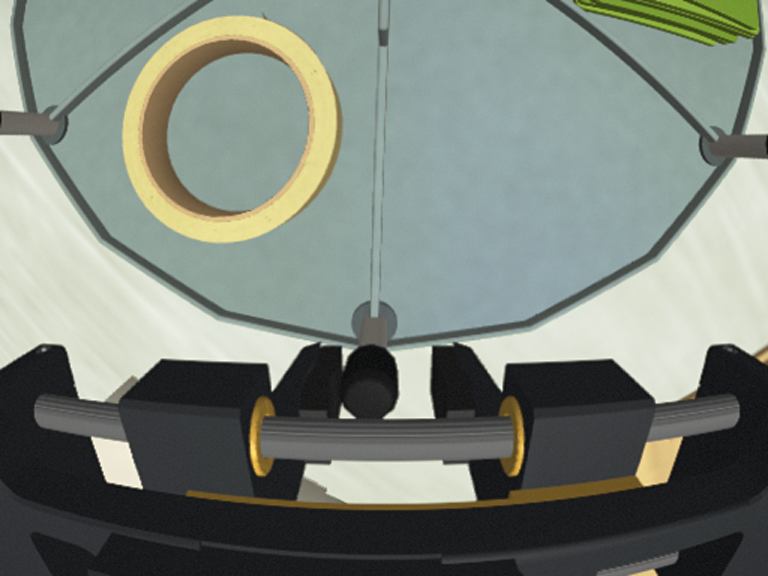

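View pics/s19.png

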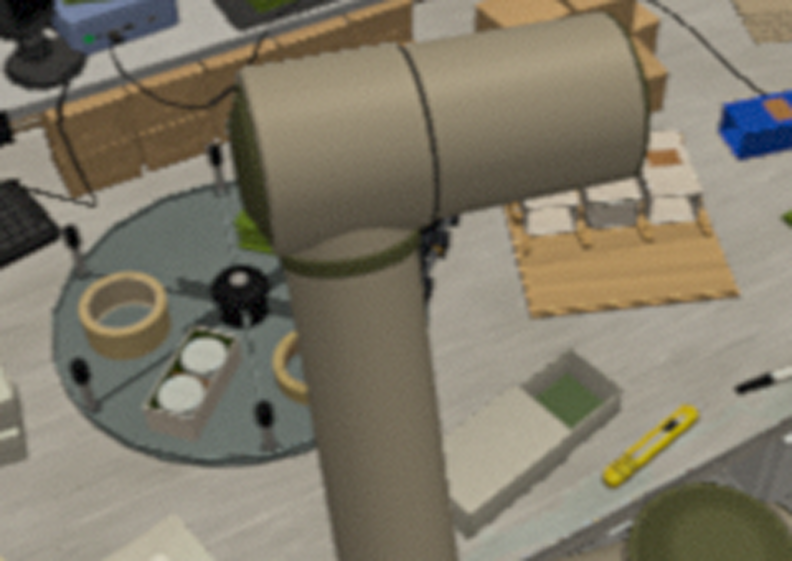

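Request:
{"api": "drive_tool", "payload": {"increments": [0,1.8,-0.1,-0.08,0,3.6,-0.3,-0.17,0,5.4,-0.7,-0.26,0,7.1,-1.2,-0.34,0,8.8,-1.9,-0.43,0,10.4,-2.7,-0.52,0,11.9,-3.7,-0.61,0,13.3,-4.8,-0.7]}}

```text
time_s: 18.45
ee_pos: [0.6122, -0.0565, 0.2528]
ee_rot: [-0.524, -0.475, 0.524, -0.475]
wrist_force: [-0.2, -1.4, 0.8]
finger_gap: 0.0319
```

Request:
{"api": "drive_tool", "payload": {"increments": [0,0,0,0,0,0,0,0]}}

```text
time_s: 18.65
ee_pos: [0.6114, -0.0563, 0.2525]
ee_rot: [0.525, 0.474, -0.525, 0.474]
wrist_force: [0.8, -0.3, 1.0]
finger_gap: 0.0316
```

Run:
```python
from h import *
st()
d=cam("scene"); crop(d,110,120,350,290,3.3,"s20.png")
d=cam("wrist"); crop(d,0,0,512,384,1.5,"w20.png")
```

```text
t 18.65 grasp [ 0.6114 -0.0563  0.1055] x [ 0.  0. -1.] yaw_y -5.85 F [ 0.8 -0.3  1. ] gap 0.0316 q [-0.28  0.65  1.39  0.    1.1  -0.18]
```

View pics/s20.png

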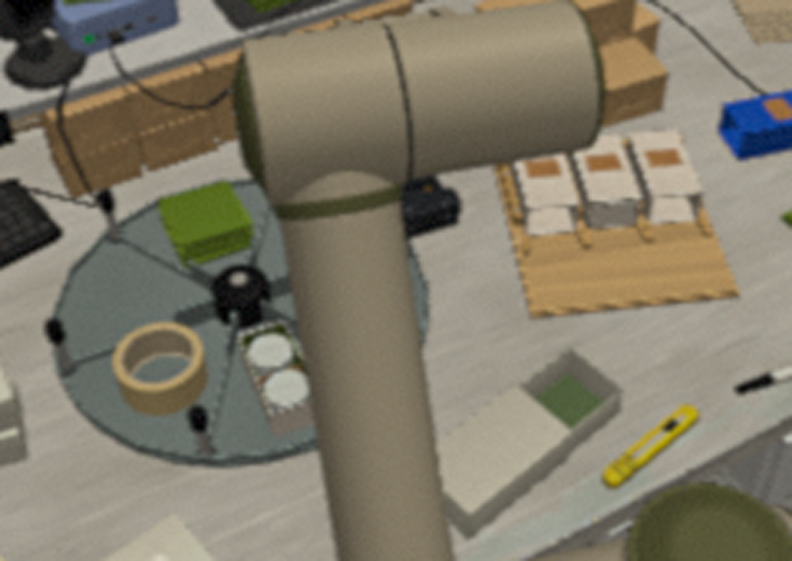

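View pics/w20.png

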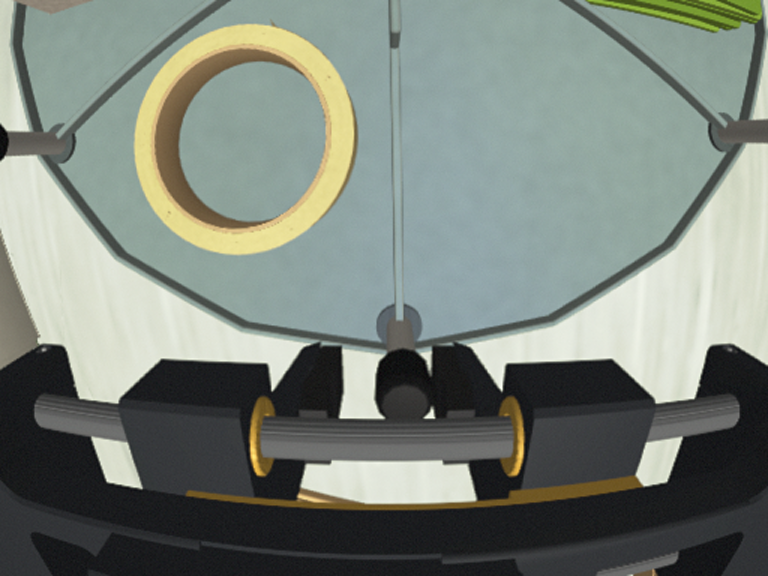

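Request:
{"api": "drive_tool", "payload": {"increments": [-4,0,0,0,-8,0,0,0,-8,0,0,0]}}

```text
time_s: 19.05
ee_pos: [0.6117, -0.0567, 0.338]
ee_rot: [0.526, 0.472, -0.523, 0.477]
wrist_force: [0.2, 0.3, -0.6]
finger_gap: 0.0319
```

Run:
```python
from h import *
st(); wp([0.48,0.162,0.2],np.radians(-95),flip=False)
```

```text
t 19.05 grasp [ 0.613  -0.0571  0.191 ] x [ 0.009 -0.003 -1.   ] yaw_y -5.72 F [ 0.2  0.3 -0.6] gap 0.0319 q [-0.28  0.56  1.31  0.    1.27 -0.18]
shift cm [ -1.07 -15.27 -20.44] roll 1.558 | q6 -0.18 -> -0.18
```

Request:
{"api": "drive_tool", "payload": {"increments": [-1,-15.3,-20.4,1.558,-1,-15.3,-20.4,1.558,-1,-15.3,-20.4,1.558,-1,-15.3,-20.4,1.558,-1,-15.3,-20.4,1.558,-1,-15.3,-20.4,1.558,-1,-15.3,-20.4,1.558,-1,-15.3,-20.4,1.558], "claw": 0}}

```text
time_s: 19.85
ee_pos: [0.4784, 0.1616, 0.3418]
ee_rot: [-0.7, -0.101, 0.7, -0.101]
wrist_force: [0.2, 0.2, -0.6]
finger_gap: 0.088
```

Run:
```python
from h import *
st(); wp([0.48,0.162,0.2],np.radians(-95),flip=False)
```

```text
t 19.85 grasp [0.4782 0.1616 0.1948] x [-0.001 -0.    -1.   ] yaw_y -73.65 F [ 0.2  0.2 -0.6] gap 0.088 q [0.09 0.33 1.65 0.   1.17 1.38]
shift cm [-0.52  0.01 -0.17] roll 0.373 | q6 1.38 -> 1.38
```

Request:
{"api": "drive_tool", "payload": {"increments": [0,0,0,0.15,0,0,0,0.3,0,0,0,0.37,0,0,0,0.37]}}

```text
time_s: 20.25
ee_pos: [0.4788, 0.1611, 0.3417]
ee_rot: [-0.706, 0.028, 0.707, 0.028]
wrist_force: [0.3, 0.5, -0.4]
finger_gap: 0.088
```

Run:
```python
from h import *
st(); d=cam("wrist"); crop(d,0,0,512,384,1.5,"w21.png")
```

```text
t 20.25 grasp [0.4786 0.1611 0.1947] x [-0.001 -0.    -1.   ] yaw_y -94.56 F [ 0.3  0.5 -0.4] gap 0.088 q [0.09 0.33 1.65 0.   1.17 1.74]
```

View pics/w21.png

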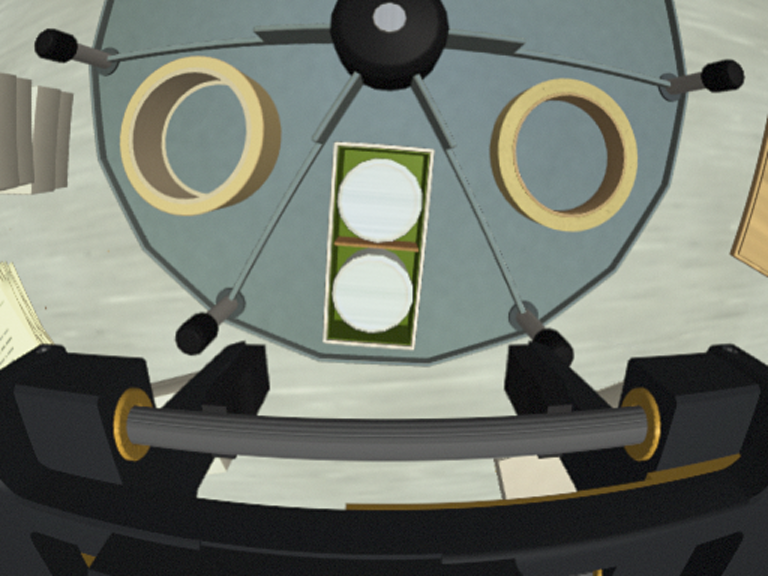

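Run:
```python
from h import *
d=cam("wrist")
P=onz(d,np.array([[333,142],[434,150],[414,350],[323,343]])/1.5,0.07)
c,a=rect(P)
wp([*c,0.15],a+np.pi/2)
```

```text
center [0.5023 0.1662] long dir deg 171.1 edges mm [np.float64(56.3), np.float64(119.2), np.float64(55.8), np.float64(119.3)]
shift cm [ 4.49 -0.69 -2.29] roll 0.079 | q6 1.74 -> 1.74
```

Request:
{"api": "drive_tool", "payload": {"increments": [2,-0.7,-2.3,0.08,4.5,-0.7,-2.3,0.08,4.5,-0.7,-2.3,0.08,4.5,-0.7,-2.3,0.08]}}

```text
time_s: 20.75
ee_pos: [0.5027, 0.1663, 0.2975]
ee_rot: [-0.705, 0.055, 0.705, 0.055]
wrist_force: [0.0, 0.3, 0.3]
finger_gap: 0.0883
```

Run:
```python
from h import *
st(); d=cam("wrist"); crop(d,0,0,512,384,1.5,"w22.png")
```

```text
t 20.75 grasp [0.5026 0.1663 0.1505] x [-0.001 -0.    -1.   ] yaw_y -98.98 F [0.  0.3 0.3] gap 0.0883 q [0.1  0.43 1.63 0.   1.08 1.83]
```

View pics/w22.png

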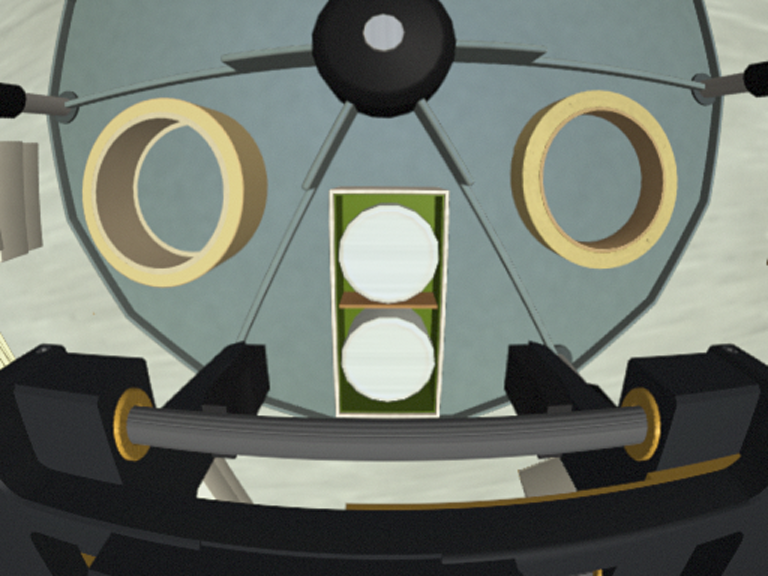

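Request:
{"api": "drive_tool", "payload": {"increments": [4,0,0,0,7,0,0,0,8.7,0,0,0,8.7,0,0,0,8.7,0,0,0]}}

```text
time_s: 21.3
ee_pos: [0.5033, 0.1663, 0.2117]
ee_rot: [0.706, -0.055, -0.704, -0.056]
wrist_force: [0.1, -0.1, 0.2]
finger_gap: 0.0881
```

Request:
{"api": "drive_tool", "payload": {"increments": [0,0,0,0,0,0,0,0,0,0,0,0,0,0,0,0,0,0,0,0,0,0,0,0,0,0,0,0], "claw": 0.9}}

```text
time_s: 22.0
ee_pos: [0.503, 0.1662, 0.2105]
ee_rot: [0.705, -0.056, -0.705, -0.056]
wrist_force: [-1.9, -0.3, 6.0]
finger_gap: 0.0555
```

Request:
{"api": "drive_tool", "payload": {"increments": [-1,0,0,0,-4,0,0,0,-8,0,0,0,-11,0,0,0,-11,0,0,0]}}

```text
time_s: 22.5
ee_pos: [0.5033, 0.1664, 0.3242]
ee_rot: [0.707, -0.055, -0.702, -0.056]
wrist_force: [0.9, 0.6, -2.7]
finger_gap: 0.0556
```

Run:
```python
from h import *
st(); bay(1,-.10,0,.12);d=cam("wrist"); crop(d,0,0,512,384,1.5,"w23.png")
```

```text
t 22.5 grasp [0.5044 0.1665 0.1772] x [ 0.007  0.001 -1.   ] yaw_y -99.02 F [ 0.9  0.6 -2.7] gap 0.0556 q [0.1  0.4  1.6  0.   1.14 1.83]
shift cm [ 5.67 37.84 -3.36] roll 0.23 | q6 1.83 -> 1.83
```

View pics/w23.png

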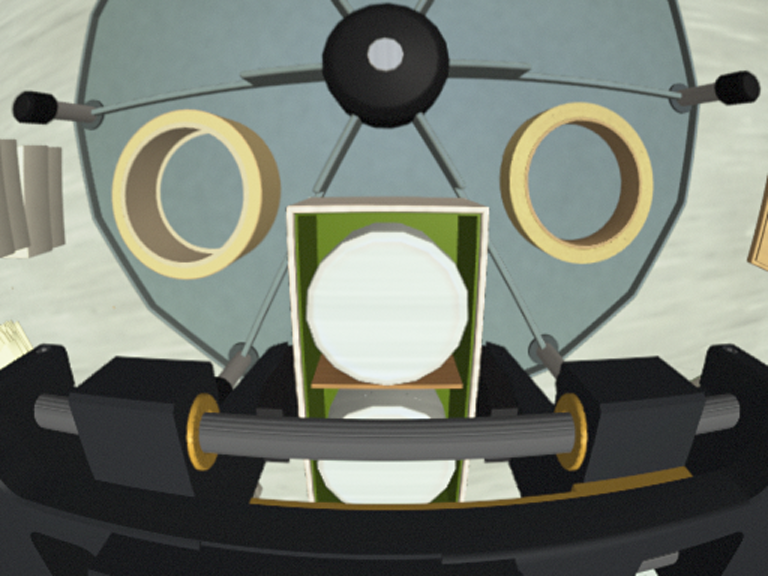

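Request:
{"api": "drive_tool", "payload": {"increments": [0,3,0,0.03,0,7,-0.5,0.06,0,11,-1,0.1,1,15,-1.5,0.14,2,19,-2,0.18,2,23,-2.5,0.22,3,27,-3,0.23,3,31,-3.3,0.23]}}

```text
time_s: 23.35
ee_pos: [0.486, -0.1465, 0.2874]
ee_rot: [-0.692, 0.136, 0.696, 0.137]
wrist_force: [0.3, 0.7, -1.8]
finger_gap: 0.0554
```

Run:
```python
from h import *
st(); bay(1,-.10,0,.10)
```

```text
t 23.35 grasp [ 0.4853 -0.1461  0.1404] x [-0.004  0.003 -1.   ] yaw_y -112.24 F [ 0.3  0.7 -1.8] gap 0.0554 q [-0.52  0.4   1.7   0.    1.04  1.43]
shift cm [ 4.03  6.43 -1.75] roll -0.001 | q6 1.43 -> 1.43
```

Request:
{"api": "drive_tool", "payload": {"increments": [1,2,-0.5,0,2.5,5,-1,0,4,6.2,-1.7,0,4,6.2,-1.7,0,4,6.2,-1.7,0]}}

```text
time_s: 23.85
ee_pos: [0.4789, -0.2084, 0.2492]
ee_rot: [-0.693, 0.136, 0.695, 0.137]
wrist_force: [-0.8, 1.1, -3.0]
finger_gap: 0.0557
```

Run:
```python
from h import *
st(); bay(1,-.10,0,.0455); d=cam("wrist"); crop(d,0,0,512,384,1.5,"w24.png")
```

```text
t 23.85 grasp [ 0.4786 -0.2082  0.1022] x [-0.002  0.002 -1.   ] yaw_y -112.22 F [-0.8  1.1 -3. ] gap 0.0557 q [-0.64  0.49  1.69  0.    0.97  1.32]
shift cm [ 5.67  0.43 -0.05] roll -0.0 | q6 1.32 -> 1.32
```

View pics/w24.png

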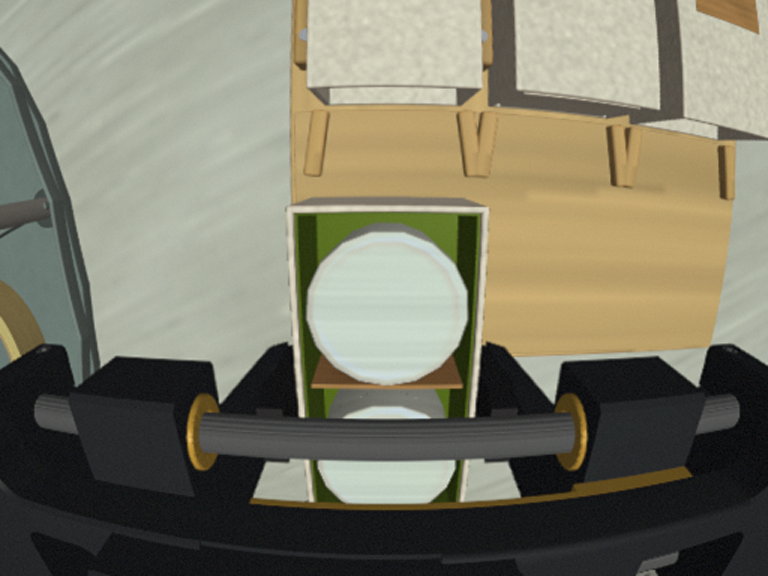

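Run:
```python
from h import *
d=cam("wrist"); p,Rt,o=tcp()
T=onz(d,np.array([[306.5,87],[482,88]])/1.5,0.059)
C=onz(d,np.array([[328.,112],[460,112],[322,176],[469,176]])/1.5,0.019)
t=onz(d,np.array([[288,208],[489,208]])/1.5,0.109)
for n,X in (("T",T),("C",C),("tray",t)):
    L=Rt.inv().apply(X-p)*100; print(n,L.round(2),L[:,1].mean())
```

```text
T [[ 19.13  -3.05 -10.12]
 [ 19.13   3.61 -10.11]] 0.28138545543278726
C [[23.13 -2.74 -9.63]
 [23.13  3.4  -9.65]
 [23.13 -3.05 -6.59]
 [23.13  3.86 -6.61]] 0.36831417638508823
tray [[14.13 -2.71 -5.85]
 [14.13  2.78 -5.85]] 0.03753267716114017
```

Request:
{"api": "drive_tool", "payload": {"increments": [2,0.3,0,0,4,0.3,0,0,5.6,0.3,0,0,5.7,0.3,0,0,5.7,0.3,0,0,5.7,0.3,0,0]}}

```text
time_s: 24.55
ee_pos: [0.4783, -0.2115, 0.1942]
ee_rot: [0.694, -0.136, -0.693, -0.136]
wrist_force: [-0.6, -0.3, -2.2]
finger_gap: 0.0557
```

Request:
{"api": "drive_tool", "payload": {"increments": [0,0,-1,0,0,0,-2,0,0,0,-3,0,0,0,-3.6,0,0,0,-3.6,0]}}

```text
time_s: 25.05
ee_pos: [0.5117, -0.2254, 0.1937]
ee_rot: [0.694, -0.136, -0.693, -0.136]
wrist_force: [-1.4, -0.3, -3.1]
finger_gap: 0.0559
```

Run:
```python
from h import *
st(); d=cam("wrist"); crop(d,0,0,512,384,1.5,"w25.png")
```

```text
t 25.05 grasp [ 0.5119 -0.2255  0.0467] x [ 0.001 -0.001 -1.   ] yaw_y -112.2 F [-1.4 -0.3 -3.1] gap 0.0559 q [-0.62  0.64  1.61  0.    0.89  1.33]
```

View pics/w25.png

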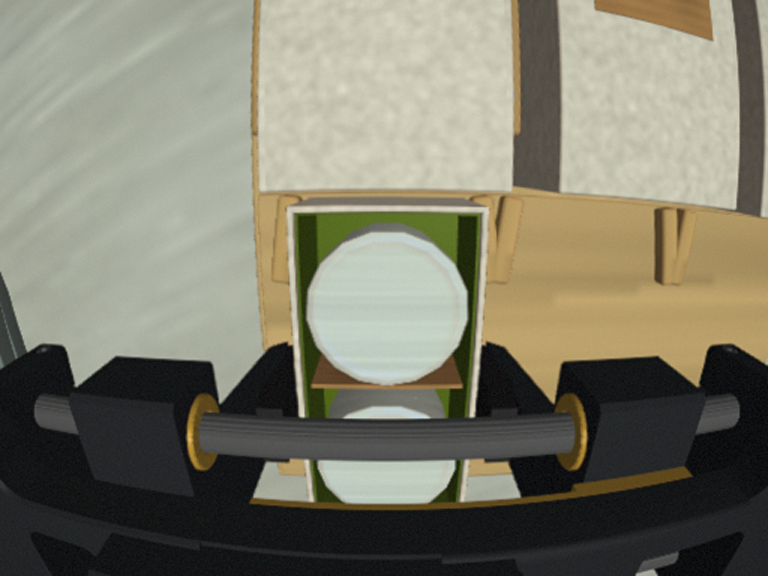

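Request:
{"api": "drive_tool", "payload": {"increments": [0.15,0,0,0,0.15,0,-0.8,0,0.15,0,-1.6,0,0.15,0,-2.4,0,0.15,0,-3.2,0,0.15,0,-3.6,0,0.15,0,-3.6,0]}}

```text
time_s: 25.8
ee_pos: [0.5451, -0.2391, 0.1916]
ee_rot: [0.694, -0.136, -0.694, -0.136]
wrist_force: [-0.3, -0.4, -1.8]
finger_gap: 0.0556
```

Run:
```python
from h import *
st(); d=cam("wrist"); crop(d,0,0,512,384,1.5,"w26.png")
```

```text
t 25.8 grasp [ 0.5451 -0.2391  0.0446] x [ 0. -0. -1.] yaw_y -112.2 F [-0.3 -0.4 -1.8] gap 0.0556 q [-0.61  0.7   1.49  0.    0.95  1.35]
```

View pics/w26.png

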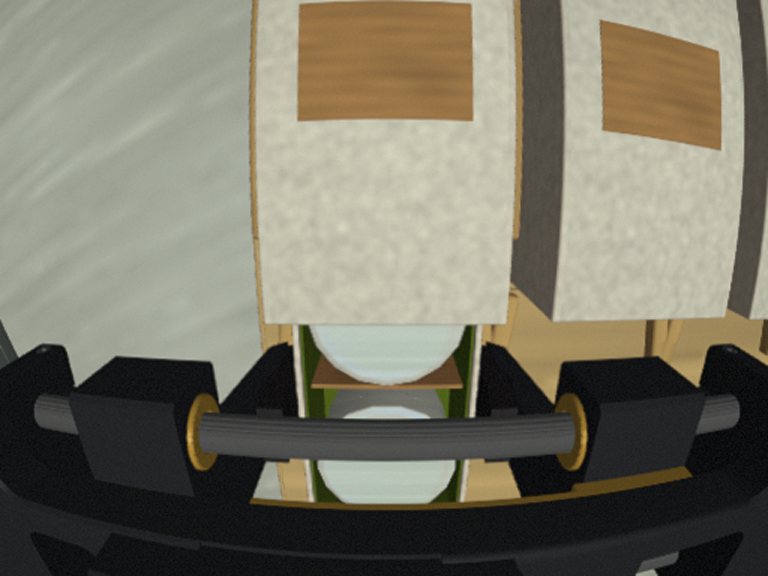

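Inserted about 3.5 cm and centred. I'll release, go round behind it and push.

Request:
{"api": "drive_tool", "payload": {"increments": [0,0,0,0,0,0,0,0,0,0,0,0,0,0,0,0], "claw": 0.1}}

```text
time_s: 26.25
ee_pos: [0.5446, -0.2389, 0.1919]
ee_rot: [0.694, -0.136, -0.694, -0.136]
wrist_force: [-0.4, 0.2, -0.0]
finger_gap: 0.0792
```

Request:
{"api": "drive_tool", "payload": {"increments": [-4,0,0,0,-6.5,0,0,0,-6.5,0,4,0,-6.5,0,8.7,0,-6.5,0,8.7,0,-6.5,0,8.7,0]}}

```text
time_s: 26.85
ee_pos: [0.4639, -0.206, 0.2573]
ee_rot: [0.694, -0.136, -0.694, -0.136]
wrist_force: [0.2, -0.2, 0.8]
finger_gap: 0.0793
```

Request:
{"api": "drive_tool", "payload": {"increments": [0,0,0,0,0,0,0,0,0,0,0,0,0,0,0,0,0,0,0,0,0,0,0,0,0,0,0,0,0,0,0,0], "claw": 0.88}}

```text
time_s: 27.65
ee_pos: [0.4641, -0.206, 0.2567]
ee_rot: [0.694, -0.136, -0.694, -0.136]
wrist_force: [-0.0, 1.0, -0.6]
finger_gap: 0.0175
```

Run:
```python
from h import *
st(); d=cam("wrist"); crop(d,0,0,512,384,1.5,"w27.png")
```

```text
t 27.65 grasp [ 0.4641 -0.206   0.1097] x [ 0. -0. -1.] yaw_y -112.21 F [-0.   1.  -0.6] gap 0.0175 q [-0.65  0.45  1.73  0.    0.96  1.31]
```

View pics/w27.png

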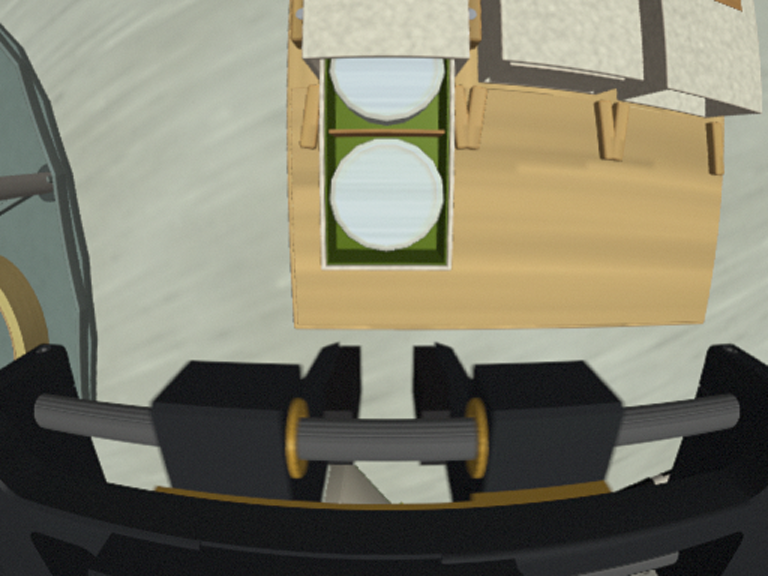

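Request:
{"api": "drive_tool", "payload": {"increments": [3,0,0,0,6.2,0,0,0,6.9,0,0,0,6.9,0,0,0,6.9,0,0,0]}}

```text
time_s: 28.2
ee_pos: [0.4645, -0.2063, 0.1889]
ee_rot: [0.694, -0.136, -0.693, -0.136]
wrist_force: [0.5, -0.4, 1.4]
finger_gap: 0.0103
```

Request:
{"api": "drive_tool", "payload": {"increments": [0,0,-1,0,0,0,-2,0,0,0,-3,0,0,0,-4,0,0,0,-5,0,0,0,-6,0,0,0,-7,0,0,0,-8,0]}}

```text
time_s: 29.0
ee_pos: [0.5387, -0.2364, 0.1893]
ee_rot: [0.694, -0.136, -0.693, -0.136]
wrist_force: [-1.7, 0.6, 0.5]
finger_gap: 0.011
```

Request:
{"api": "drive_tool", "payload": {"increments": [0,0,-0.5,0,0,0,-1,0,0,0,-1.4,0,0,0,-1.8,0,0,0,-2.1,0,0,0,-2.1,0,0,0,-2.1,0]}}

```text
time_s: 29.7
ee_pos: [0.5577, -0.2442, 0.1876]
ee_rot: [0.694, -0.136, -0.694, -0.136]
wrist_force: [-0.2, 0.9, -0.6]
finger_gap: 0.0107
```

Run:
```python
from h import *
st(); d=cam("wrist"); crop(d,130,180,390,330,3,"w28.png")
```

```text
t 29.7 grasp [ 0.5577 -0.2442  0.0406] x [ 0. -0. -1.] yaw_y -112.21 F [-0.2  0.9 -0.6] gap 0.0107 q [-0.6   0.73  1.45  0.    0.96  1.35]
```

View pics/w28.png

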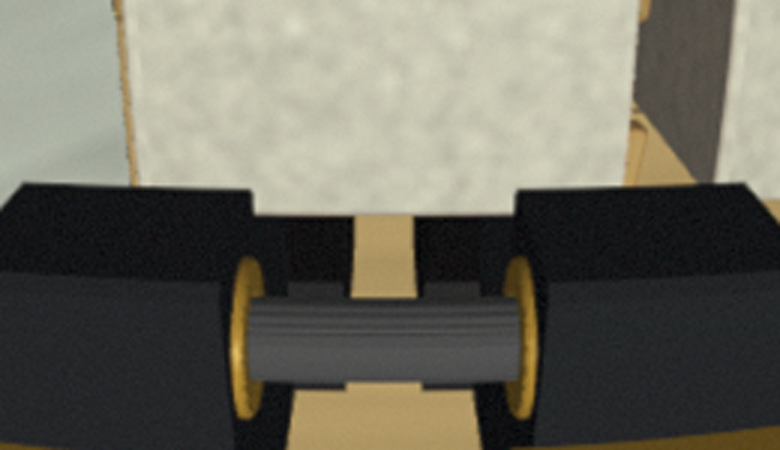

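Request:
{"api": "drive_tool", "payload": {"increments": [0,0,-0.2,0,0,0,-0.3,0,0,0,-0.3,0]}}

```text
time_s: 30.05
ee_pos: [0.5605, -0.2454, 0.1877]
ee_rot: [0.694, -0.136, -0.694, -0.136]
wrist_force: [-0.4, 0.1, 0.4]
finger_gap: 0.0107
```

Request:
{"api": "drive_tool", "payload": {"increments": [0,0,-0.2,0,0,0,-0.2,0,0,0,-0.2,0]}}

```text
time_s: 30.35
ee_pos: [0.5623, -0.2461, 0.1878]
ee_rot: [0.694, -0.136, -0.694, -0.136]
wrist_force: [-0.6, 0.3, -0.0]
finger_gap: 0.0108
```

Request:
{"api": "drive_tool", "payload": {"increments": [0,0,-0.15,0,0,0,-0.15,0,0,0,-0.15,0]}}

```text
time_s: 30.65
ee_pos: [0.5632, -0.2464, 0.1877]
ee_rot: [-0.693, 0.136, 0.695, 0.136]
wrist_force: [-6.7, 3.1, 3.6]
finger_gap: 0.0108
```

Request:
{"api": "drive_tool", "payload": {"increments": [0,0,-0.1,0,0,0,-0.1,0]}}

```text
time_s: 30.85
ee_pos: [0.5636, -0.2466, 0.1876]
ee_rot: [-0.692, 0.136, 0.696, 0.137]
wrist_force: [-12.0, 5.4, 7.4]
finger_gap: 0.0107
```

Request:
{"api": "drive_tool", "payload": {"increments": [0,0,3,0,0,0,6,0,-4,0,10,0,-8,0,12,0,-8,2,12,0,-8,2,12,0,-8,2,12,0]}}

```text
time_s: 31.55
ee_pos: [0.446, -0.2202, 0.2674]
ee_rot: [-0.694, 0.136, 0.694, 0.137]
wrist_force: [0.1, 0.1, 0.4]
finger_gap: 0.011
```

Run:
```python
from h import *
st(); d=cam("wrist"); crop(d,90,0,490,160,2,"w29.png"); z=d["z_map"]
for y in range(10,64,3): print(y,[float(z[y,x].round(3)) for x in (225,240,255,340,355)])
d=cam("scene"); crop(d,60,90,360,300,2.6,"s29.png")
```

```text
t 31.55 grasp [ 0.446  -0.2201  0.1204] x [-0.  0. -1.] yaw_y -112.26 F [0.1 0.1 0.4] gap 0.011 q [-0.69  0.41  1.75  0.    0.98  1.26]
10 [0.16300000250339508, 0.16300000250339508, 0.16200000047683716, 0.164000004529953, 0.16099999845027924]
13 [0.164000004529953, 0.16300000250339508, 0.16500000655651093, 0.16099999845027924, 0.16200000047683716]
16 [0.164000004529953, 0.164000004529953, 0.16300000250339508, 0.16300000250339508, 0.164000004529953]
19 [0.16500000655651093, 0.16500000655651093, 0.16500000655651093, 0.16300000250339508, 0.16200000047683716]
22 [0.16500000655651093, 0.16500000655651093, 0.16500000655651093, 0.16500000655651093, 0.16500000655651093]
25 [0.16699999570846558, 0.1720000058412552, 0.1720000058412552, 0.16500000655651093, 0.164000004529953]
28 [0.17499999701976776, 0.1770000010728836, 0.17599999904632568, 0.16699999570846558, 0.164000004529953]
31 [0.18299999833106995, 0.18400000035762787, 0.1850000023841858, 0.17399999499320984, 0.1720000058412552]
34 [0.1889999955892563, 0.1899999976158142, 0.19300000369548798, 0.18000000715255737, 0.1770000010728836]
37 [0
[... 258 characters left out ...]
.21299999952316284, 0.2070000022649765, 0.20399999618530273]
46 [0.21299999952316284, 0.21299999952316284, 0.21299999952316284, 0.21400000154972076, 0.210999995470047]
49 [0.21299999952316284, 0.21400000154972076, 0.21400000154972076, 0.21400000154972076, 0.21400000154972076]
52 [0.21400000154972076, 0.2150000035762787, 0.21299999952316284, 0.21400000154972076, 0.21299999952316284]
55 [0.2150000035762787, 0.2150000035762787, 0.2150000035762787, 0.21400000154972076, 0.21299999952316284]
58 [0.2160000056028366, 0.2160000056028366, 0.21699999272823334, 0.2160000056028366, 0.21400000154972076]
61 [0.2150000035762787, 0.2150000035762787, 0.2160000056028366, 0.2150000035762787, 0.2160000056028366]
```

View pics/w29.png

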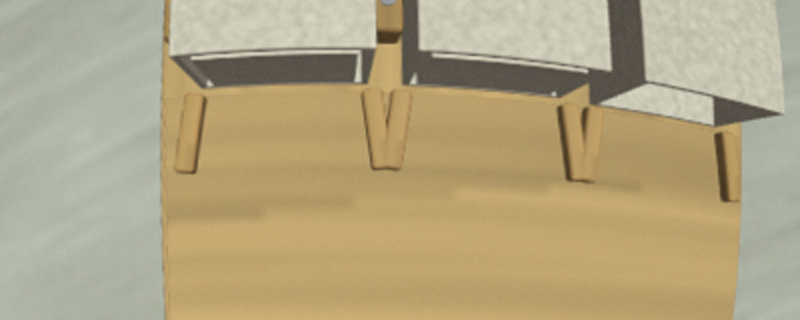

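View pics/s29.png

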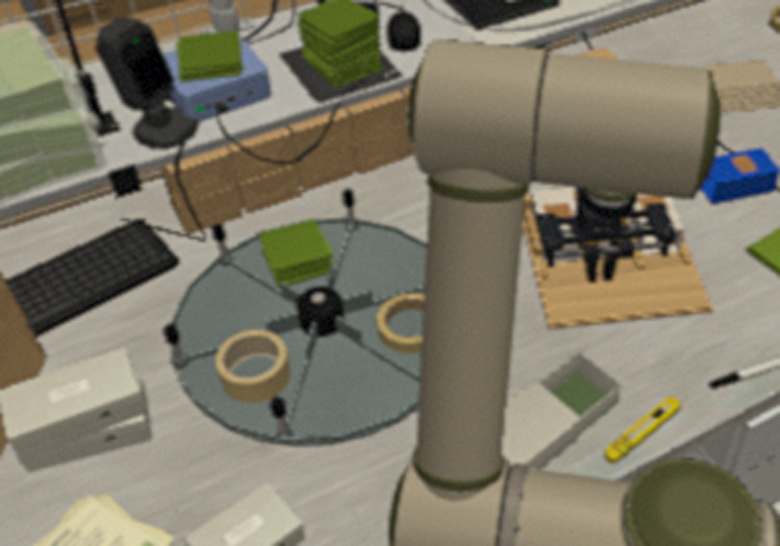

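Run:
```python
from h import *
d=cam("wrist"); z=d["z_map"]
V=np.array([-U[1],U[0]])
def pts(us,vs):
    uv=np.array([(u,v) for v in vs for u in us],float); x=(uv[:,0]-d["cx"])/d["fx"]; y=(uv[:,1]-d["cy"])/d["fy"]
    th=np.hypot(x,y); s=np.sin(th)/th; dirs=np.c_[x*s,y*s,np.cos(th)]
    zz=np.array([z[int(v),int(u)] for u,v in uv]); return (dirs/dirs[:,2:]*zz[:,None])@d["R"]+d["C"]
for name,us in (("bay1",range(215,255,5)),("bay2",range(310,355,5))):
    for v in range(14,50,3):
        P=pts(us,[v]).mean(0); q=P[:2]-MID[2]; print(name,v,"along",(q@U*1000).round(1),"lat",(q@V*1000).round(1),"z",(P[2]*1000).round(1))
```

```text
bay1 14 along 8.0 lat 78.4 z 58.3
bay1 17 along 5.7 lat 78.4 z 58.7
bay1 20 along -4.0 lat 77.4 z 82.0
bay1 23 along 1.8 lat 78.4 z 57.8
bay1 26 along 2.1 lat 79.1 z 50.0
bay1 29 along 1.9 lat 79.6 z 43.3
bay1 32 along 1.7 lat 80.2 z 36.0
bay1 35 along 1.8 lat 80.9 z 27.2
bay1 38 along 1.8 lat 81.7 z 17.9
bay1 41 along 1.7 lat 82.5 z 8.6
bay1 44 along -0.4 lat 82.7 z 6.5
bay1 47 along -3.8 lat 82.4 z 10.2
bay2 14 along 10.0 lat 16.3 z 58.6
bay2 17 along 7.9 lat 16.2 z 58.2
bay2 20 along 5.8 lat 16.3 z 58.1
bay2 23 along 3.6 lat 16.4 z 58.3
bay2 26 along 2.3 lat 15.9 z 55.5
bay2 29 along 1.9 lat 14.6 z 50.1
bay2 32 along 1.6 lat 13.1 z 43.6
bay2 35 along -4.9 lat 18.3 z 58.2
bay2 38 along 1.6 lat 9.1 z 26.8
bay2 41 along 1.6 lat 6.9 z 17.5
bay2 44 along 1.1 lat 4.8 z 9.2
bay2 47 along -1.1 lat 4.4 z 7.8
```

Request:
{"api": "drive_tool", "payload": {"increments": [-4,0,2,0,-8,0,4,0,-12,0,6,0,-12,0,6,0,-12,0,6,0,-12,0,6,0]}}

```text
time_s: 32.3
ee_pos: [0.3907, -0.1975, 0.3862]
ee_rot: [-0.693, 0.136, 0.695, 0.137]
wrist_force: [0.6, 1.0, -0.8]
finger_gap: 0.0108
```

Run:
```python
from h import *
st(); d=cam("wrist"); crop(d,0,0,512,384,1.5,"w30.png")
d=cam("top"); crop(d,80,120,400,220,2.4,"t30.png")
```

```text
t 32.3 grasp [ 0.3904 -0.1972  0.2392] x [-0.002  0.002 -1.   ] yaw_y -112.19 F [ 0.6  1.  -0.8] gap 0.0108 q [-0.74  0.14  1.77  0.    1.24  1.22]
```

View pics/w30.png

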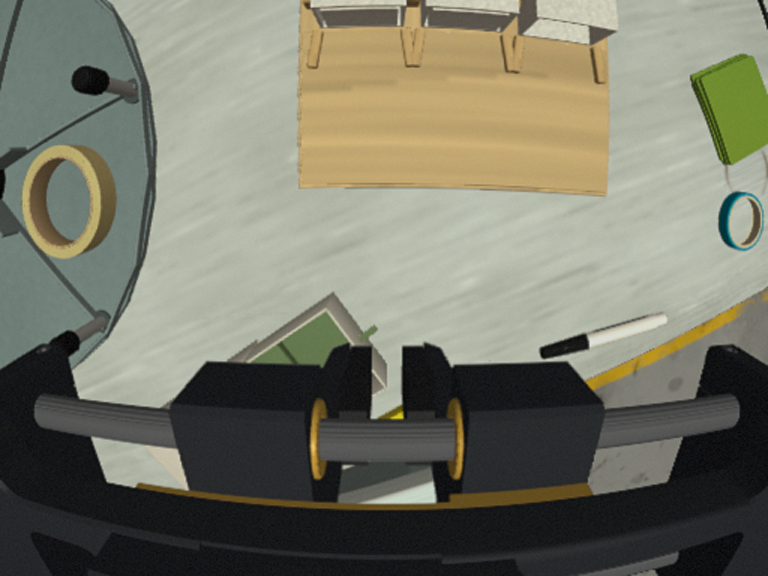

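View pics/t30.png

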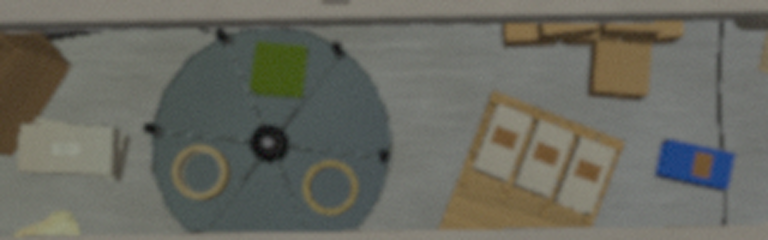

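The pictures show the left and middle sleeves filled and flush and the right one empty. The coasters and both tape rolls are still on the carousel, and no tray is left there.

```bash
python3 -c "
from h import *
print(order.close_job())"
```

```text
the job is handed in; nothing more can be done
None
```

Both trays on the carousel are boxed, and I handed the job in at about 32 s of the 210 s allowed. There were only two trays this time.

- **First tray:** it already lay at the front, so I took it out without turning the carousel and pushed it into the middle sleeve.
- **Second tray:** I turned the carousel about 120° counter-clockwise by one of its posts to bring it to the front, then pushed it into the left sleeve.
- **Push:** each push ended on a firm stop, with the wrist force rising to about 13–17 N.

**Last checks:**
- **Fit:** wrist-camera depth puts both tray ends within about 1 mm of the sleeve mouths, upright and all the way in. This agrees with the pictures.
- **Other goods:** the coaster stack and both tape rolls are still on the carousel, and the right sleeve is empty. The gift box and the small coaster stack show no sign of being disturbed; I judged these by eye, not by measurement.
- **Robot:** it was clear of everything when I handed in.
- **Disagreements:** my estimates of the carousel axis differed by up to about 11 mm across its width (y 0.144 to 0.156). The sleeve lateral positions differed by 1–2 mm between views, which I corrected for before inserting. No check failed.

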